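# Varnish the persimmon ornaments on the lazy susan

## Robot

A 6-joint arm with a two-finger parallel gripper is mounted at the origin on the work surface. World frame = base frame: x ahead of the robot, y to its left, z up, the work surface at z = 0. Lengths are in m, angles in rad, forces in N, time in s.
With the tool pointing down it reaches from about 0.35 to 0.925 m from the base axis. Payload 6.4 kg.
Tool frame: the origin (TCP) lies at the very end of the fingers, on their centre line; the grasp point (between the pads) lies 19 mm behind it (env.grasp_offset is the distance from the TCP to the grasp point, in m); z points along the fingers, y is the direction in which the jaws open and shut (so a half turn about z gives the same grasp; the last joint's range is limited). The gripper opens to 85 mm and grips with 20 to 120 N. Pads are 22 mm wide; open, the fingers measure 114 mm over their backs; the gripper's body (76 mm by 85 mm) begins 54 mm behind the grasp point. The pads swing forward as they close: fully open they stand 13 mm farther back than shut.
Start: joints at [1.149, 0.245, 1.558, -0, 1.339, -0.174], TCP at [0.159, 0.63, 0.197] pointing down, gripper open.
Joint ranges: [-3.13, 3.13], [-1.02, 2.26], [0.13, 2.54], [-0.95, 4.09], [0.21, 2.88], [-2.74, 2.74]. Speed limits (rad/s): [2.57, 2.57, 3.14, 3.14, 3.14, 3.14].

## Interface

Orientations are given as a rotation vector (axis times angle).
In Python, from cell import env gives the robot as it stands.
- The arm moves only by the tool carry_out, never from a script. Its argument "rows" is a list of rows, each an object with "fingers": the finger opening in mm, from 0 to 85.4; "offset": the shift along the world's x, y, z in mm, a list of three; "twist": the turn, a rotation vector about the world's x, y, z in rad, a list of three. A call has 1 to 10 rows; each row is the pose to reach, as a shift and turn from the pose commanded when the call began; what a row does not reach only later rows make up. A row lasts 1/12 s, in which the tool goes at most 41.7 mm and 7.16 degrees, less where a joint would pass 70% of its speed; a pose out of reach is approached as far as the arm can. A call with a gripper value outside its range is refused whole. The fingers move at their own pace and stop on an object; "grip_force" is the grip in N (left out, the last holds). Time passes only in rows, so rows that repeat a pose let the fingers close. It gives the time, the measured TCP pose, the force and the opening at its end, in the units of the state.
- env.get_state(): the state, without advancing time (a new reading comes with each control period).
- env.snapshot(name): name is "scene" or "top" or "wrist"; returns a dict with "img" (480x640x3 uint8, blue, green, red), "fx", "fy", "cx", "cy" (pixels), "extrinsics" (4x4, takes a point from camera to world coordinates); the wrist camera has in their place "hand_eye" (4x4, takes a point from camera to tool coordinates, whose origin is the TCP and whose axes are the flange's). Camera axes: x right, y down, z forward; pixel columns grow to the right and rows downward; lengths in m; the calibration is good to about 2 mm. A picture is of the moment at which its call begins: read the wrist's pose just before it. There is no depth.
- env.sign_off(): hands the job in, once; it reports no verdict.
The state is a dict: "time_s": time; "joint_positions": joint angles; "dq": joint speeds; "effort": joint torques, N m; "tcp_pos": TCP position; "eef_rot": TCP orientation; "force": force on the tool from outside, world axes, zero at the start; "torque": the same for the moment, N m; "grip_width": finger opening in m.
Only numpy, scipy, OpenCV 4.12 (cv2) and the standard library are available. Lean on these libraries where they do the work, as an engineer would, in place of code of your own. Each camera call takes 0.05 s, during which the arm holds its last target. There are 200 camera calls.

## Task

The papier-mache persimmons are ready for their front coat of varnish. Turn the empty turntable so that its arrow points at the spray can, then stand every persimmon upright and centred on a marked ring of the turntable, one to a ring and any ring will do, without setting the turntable spinning or leaving the arrow off the can. Uncap the can and, once all of them are in place, press its spray nozzle right down for a moment and let it spring up, then put the cap back on; leave the other craft things on the table where they are.

Things in the scene. Friction and masses are not known exactly. Their poses are not given: they have to be found in the camera images.
- persimmon1: papier-mache persimmon ornament, orange, squat, with flat green leaves and a short stem on top: 54 mm across at its widest (a straight band from 14 to 29 mm above its underside), flat foot 34 mm across, 47 mm tall with stem, about 50 g, rigid. Upright on the table at the start. Origin at the middle of its underside, z up through the stem. Three or four of the five are there; the others are absent.
- persimmon2: papier-mache persimmon ornament, orange, squat, with flat green leaves and a short stem on top: 54 mm across at its widest (a straight band from 14 to 29 mm above its underside), flat foot 34 mm across, 47 mm tall with stem, about 50 g, rigid. Upright on the table at the start. Origin at the middle of its underside, z up through the stem. Three or four of the five are there; the others are absent.
- persimmon3: papier-mache persimmon ornament, orange, squat, with flat green leaves and a short stem on top: 54 mm across at its widest (a straight band from 14 to 29 mm above its underside), flat foot 34 mm across, 47 mm tall with stem, about 50 g, rigid. Upright on the table at the start. Origin at the middle of its underside, z up through the stem. Three or four of the five are there; the others are absent.
- persimmon4: papier-mache persimmon ornament, orange, squat, with flat green leaves and a short stem on top: 54 mm across at its widest (a straight band from 14 to 29 mm above its underside), flat foot 34 mm across, 47 mm tall with stem, about 50 g, rigid. Upright on the table at the start. Origin at the middle of its underside, z up through the stem. Three or four of the five are there; the others are absent.
- persimmon5: papier-mache persimmon ornament, orange, squat, with flat green leaves and a short stem on top: 54 mm across at its widest (a straight band from 14 to 29 mm above its underside), flat foot 34 mm across, 47 mm tall with stem, about 50 g, rigid. Upright on the table at the start. Origin at the middle of its underside, z up through the stem. Three or four of the five are there; the others are absent.
- spot1 (a point): centre of a marked place on the turntable's top face (z = 40 mm over the table): a dark ring 64 mm across with a cross in it and a short radial line at the rim. It is 80 mm from the turntable's axis, 60 degrees anticlockwise (from above) from the arrow, and turns with the plate. The five places are alike; the sixth direction is taken by the arrow
- spot2 (a point): centre of a marked place on the turntable's top face (z = 40 mm over the table): a dark ring 64 mm across with a cross in it and a short radial line at the rim. It is 80 mm from the turntable's axis, 120 degrees anticlockwise (from above) from the arrow, and turns with the plate. The five places are alike; the sixth direction is taken by the arrow
- spot3 (a point): centre of a marked place on the turntable's top face (z = 40 mm over the table): a dark ring 64 mm across with a cross in it and a short radial line at the rim. It is 80 mm from the turntable's axis, 180 degrees anticlockwise (from above) from the arrow, and turns with the plate. The five places are alike; the sixth direction is taken by the arrow
- spot4 (a point): centre of a marked place on the turntable's top face (z = 40 mm over the table): a dark ring 64 mm across with a cross in it and a short radial line at the rim. It is 80 mm from the turntable's axis, 240 degrees anticlockwise (from above) from the arrow, and turns with the plate. The five places are alike; the sixth direction is taken by the arrow
- spot5 (a point): centre of a marked place on the turntable's top face (z = 40 mm over the table): a dark ring 64 mm across with a cross in it and a short radial line at the rim. It is 80 mm from the turntable's axis, 300 degrees anticlockwise (from above) from the arrow, and turns with the plate. The five places are alike; the sixth direction is taken by the arrow
- turntable: fixed grey foot (170 mm across) of a low lazy susan; origin on the table, on the turning axis. Its y axis points to the spray can. At the centre of the turning plate, solid with it, stands a round wooden finger knob 20 mm across, from 40 to 66 mm above the table: pinch it and twist to turn the plate. Flat brown paper lies under it all
- susan (a joint): angle in rad of the free white turntable plate: 280 mm across, top face 40 mm above the table, 0.9 kg, very little friction, so it turns at a light touch and coasts. A long dark arrow is drawn on it from the centre to the rim. 0 when the arrow points at the spray can; grows anticlockwise from above; starts at 0.35 to 1.1
- spraycan: fixed varnish aerosol, 50 mm across, in a steel stand (foot 90 mm across, 10 mm high; cup 58 mm across, 40 mm high); origin on the table, on the can's axis, 225 mm from the turntable's axis. Its -y points to the turntable. Flat shoulder 100 mm above the table; on it a steel dome (38 mm across) up to 114 mm carries the nozzle
- can_seat (a point): middle of the can's flat shoulder, 100 mm above the table, where the rim of the cap rests; z up
- nozzle (a joint): travel of the spray nozzle in m: 0 up, 0.004 fully down; sprung, about 3 N to start it and 6.5 N fully down; returns by itself
- nozzle_top (a point): top centre of the round white press-down nozzle, 18 mm across, 128.5 mm above the table when up; it can be reached only with the cap off
- cap: clear plastic overcap of the can: a cup open below, 51 mm across, 40 mm tall, walls 3 mm, inside 45 mm across and 37 mm deep, 25 g. Origin at the middle of its rim (underside), z up. It starts loosely on the can, rim on the shoulder (2 to 3 mm of play round the dome): it lifts straight off and drops straight on
- gluestick: upright glue stick without its cap, 30 mm across, 91 mm tall, not part of the job; origin at the middle of its underside
- gluecap_a: green glue-stick cap, 29 mm across, 25 mm tall, standing, not part of the job; origin at the middle of its underside
- gluecap_b: green glue-stick cap, 29 mm across, 25 mm tall, standing, not part of the job; origin at the middle of its underside
- tape: small tape dispenser with a roll of tape, 110 x 50 mm, 58 mm tall, not part of the job; origin at the middle of its underside
- pencil: black-and-white striped pencil lying, 170 mm long (along its x), 8 mm thick, not part of the job; origin at the middle of its underside
- scissors: scissors lying flat, 150 mm long (along x), about 66 mm wide at the handles, 9 mm thick, not part of the job; origin at the middle of its underside
- stapler: stapler, 120 x 34 mm, 52 mm tall, not part of the job; origin at the middle of its underside
There are look-alikes about, which are no part of the job. Leave any purple look-alike of the cap alone.

How it is judged:
By the outcome, as a careful person would: the job done as asked, in the order asked, and still so for the second after the job is handed in, with the robot touching nothing.
Of persimmon1, persimmon2, persimmon3, persimmon4, persimmon5 only 3 to 4 are there at a start; the rules pass over those that are not, and their reading is None.
At some moment in a run one of persimmon1, persimmon2, persimmon3, persimmon4, persimmon5 may be knocked a few centimetres aside while the robot is not near it.
Once in a run the grip may slacken for a moment while it holds something.
It also fails if it takes over 210 s, if anything falls off the work surface, if the arm or the gripper's body presses on something with over 40 N, if the wrist force passes 120 N, or if a joint passes its speed limit or range.

## Working session

There is one attempt and no reset: what is moved stays moved. The work goes in short steps, Python scripts to look and compute and a tool call to move; the robot and the scene stay as the last step left them, time stands still between calls to the robot, and variables do not carry over. Pictures are saved under pics/ and viewed, about 12 in all and at most 16, crops included, and the job is handed in when it is done.

Besides the shell and the picture viewer there is one more tool, called after "Request:" as name(argument=value, ...) on one line, values as JSON. carry_out: Moves the arm, as the interface text tells. Its arguments: {"type":"object","properties":{"rows":{"type":"array"},"grip_force":{"type":"number"}},"required":["rows"]}

```bash
ls; mkdir -p pics; cat > h.py <<'E'
import cv2,numpy as np
from scipy.spatial.transform import Rotation as R
from cell import env
def snap(n,f=None):
    s=env.get_state(); d=env.snapshot(n)
    if n=="wrist":
        T=np.eye(4);T[:3,:3]=R.from_rotvec(s["eef_rot"]).as_matrix();T[:3,3]=s["tcp_pos"]
        d["extrinsics"]=T@np.array(d["hand_eye"])
    if f: cv2.imwrite("pics/"+f+".png",d["img"])
    return d
def ray(d,u,v,z):
    T=np.array(d["extrinsics"]);r=T[:3,:3]@np.array([(u-d["cx"])/d["fx"],(v-d["cy"])/d["fy"],1]);o=T[:3,3]
    return o+r*(z-o[2])/r[2]
def proj(d,p):
    T=np.linalg.inv(np.array(d["extrinsics"]));q=T[:3,:3]@np.array(p)+T[:3,3]
    return np.array([d["cx"]+d["fx"]*q[0]/q[2],d["cy"]+d["fy"]*q[1]/q[2]])
E
python3 - <<'E'
from h import *
np.set_printoptions(precision=4,suppress=True)
for n in ("top","scene"):
    d=snap(n,n+"0");print(n,d["fx"],d["cx"],d["cy"]);print(np.array(d["extrinsics"]))
print(env.get_state(), env.grasp_offset)
E
```

```text
pics
top 520.7380046863674 318.61597136061357 239.10523230382094
[[-0.0195 -0.9761  0.2164  0.2339]
 [-0.9998  0.018  -0.0088  0.0254]
 [ 0.0047 -0.2165 -0.9763  1.3667]
 [ 0.      0.      0.      1.    ]]
scene 519.6971749123306 320.5561339348751 233.0077676735951
[[-0.6432  0.5378 -0.5451  1.1714]
 [ 0.7657  0.457  -0.4526  0.5835]
 [ 0.0057 -0.7085 -0.7057  0.9932]
 [ 0.      0.      0.      1.    ]]
{'time_s': 0.1, 'joint_positions': array([ 1.1489,  0.2457,  1.5589,  0.    ,  1.3387, -0.1741]), 'dq': array([-0.0005, -0.0015, -0.0025,  0.0018, -0.0003,  0.0023]), 'effort': array([  0.0004, -43.0666, -32.7131,  -0.0001,   0.0028,   0.    ]), 'tcp_pos': array([0.1592, 0.6296, 0.1963]), 'eef_rot': array([-0.3883, -3.117 ,  0.0026]), 'force': array([0.0448, 0.7784, 0.7103]), 'torque': array([ 0.0351,  0.0266, -0.0081]), 'grip_width': 0.08524293357428443} 0.0187
```

View pics/top0.png

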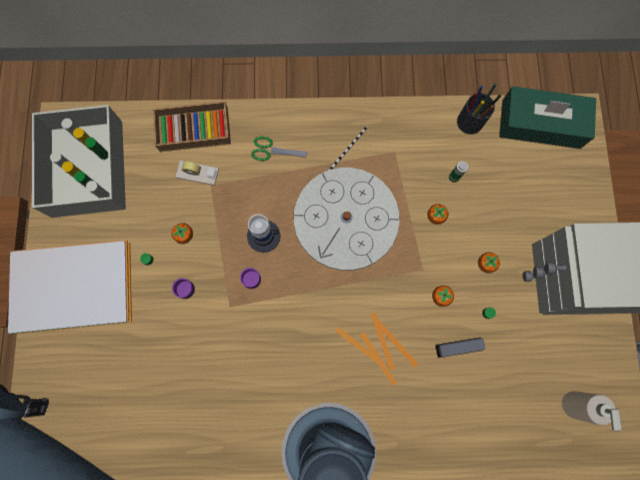

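View pics/scene0.png

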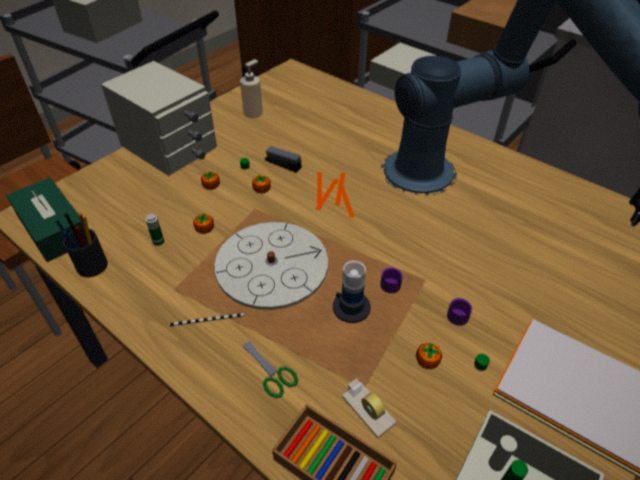

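Top view: persimmon candidates at (181,233), (438,213), (489,262) and (443,296). The turntable knob is at (347,216), the arrow tip near (321,257), and the can with its clear cap at (259,225). The purple caps at (250,278) and (183,289) are look-alikes to leave alone. Next I measure.

```bash
python3 - <<'E'
from h import *
np.set_printoptions(precision=4,suppress=True)
D={n:snap(n) for n in ("top","scene")}
def lab(d,lo,hi,mn=40):
    m=cv2.inRange(cv2.cvtColor(d["img"],cv2.COLOR_BGR2HSV),lo,hi)
    m=cv2.morphologyEx(m,cv2.MORPH_CLOSE,np.ones((5,5)))
    c,_=cv2.findContours(m,cv2.RETR_EXTERNAL,cv2.CHAIN_APPROX_SIMPLE)
    return [(cv2.minEnclosingCircle(x)[0],cv2.contourArea(x)) for x in c if cv2.contourArea(x)>mn]
for n,d in D.items():
    print(n)
    for (c,a) in lab(d,(3,150,90),(17,255,255),60): print(np.round(c),a,ray(d,*c,0.024))
# white plate ellipse
for n,d in D.items():
    m=cv2.inRange(cv2.cvtColor(d["img"],cv2.COLOR_BGR2HSV),(0,0,110),(180,45,255))
    m=cv2.morphologyEx(m,cv2.MORPH_CLOSE,np.ones((5,5)))
    c,_=cv2.findContours(m,cv2.RETR_EXTERNAL,cv2.CHAIN_APPROX_NONE)
    p0=(347,216) if n=="top" else (271,260)
    for x in c:
        if cv2.contourArea(x)>4000 and cv2.pointPolygonTest(x,p0,False)>0:
            P=np.array([ray(d,*q,0.04)[:2] for q in cv2.convexHull(x)[:,0].astype(float)])
            A=np.c_[2*P,np.ones(len(P))];s=np.linalg.lstsq(A,(P**2).sum(1),rcond=None)[0]
            print(n,"plate",s[:2],np.sqrt(s[2]+s[0]**2+s[1]**2))
t,s=D["top"],D["scene"]
print("knob",ray(t,347,215.5,.066),ray(s,271,256,.066)," tip",ray(t,321,257,.04),ray(s,321,251,.04))
print("cap top",ray(t,258,221,.14),ray(s,354,268,.14))
a=cv2.resize(t["img"][150:310,160:510],None,fx=2.2,fy=2.2,interpolation=cv2.INTER_CUBIC)
b=cv2.resize(s["img"][160:380,170:460],None,fx=1.9,fy=1.9,interpolation=cv2.INTER_CUBIC)[:, :770]
w=min(a.shape[1],b.shape[1]); cv2.imwrite("pics/c1.png",cv2.resize(s["img"][130:380,140:460],(800,600),interpolation=cv2.INTER_CUBIC))
cv2.imwrite("pics/c2.png",cv2.resize(t["img"][150:310,280-60:280+190],(800,512),interpolation=cv2.INTER_CUBIC))
E
```

```text
top
[376. 347.] 1183.5 [ 0.2497 -0.1275  0.024 ]
[443. 295.] 309.0 [ 0.3768 -0.3052  0.024 ]
[489. 262.] 307.5 [ 0.4617 -0.4308  0.024 ]
[128. 280.] 256.5 [0.4308 0.5092 0.024 ]
[181. 233.] 280.5 [0.5544 0.3758 0.024 ]
[438. 214.] 285.5 [ 0.5958 -0.3059  0.024 ]
[ 10. 262.] 1314.0 [0.4866 0.8207 0.024 ]
[623. 175.] 2383.5 [ 0.6936 -0.819   0.024 ]
[170. 128.] 73.5 [0.8527 0.4198 0.024 ]
[217. 123.] 237.5 [0.8668 0.2888 0.024 ]
scene
[205. 472.] 165.0 [1.0267 0.1969 0.024 ]
[262. 470.] 64.5 [0.9573 0.2711 0.024 ]
[370. 471.] 232.0 [0.8321 0.4228 0.024 ]
[452. 465.] 89.0 [0.7272 0.5316 0.024 ]
[345. 462.] 169.0 [0.8489 0.3785 0.024 ]
[426. 437.] 91.5 [0.7138 0.4665 0.024 ]
[112. 435.] 218.0 [1.0943 0.0085 0.024 ]
[173. 447.] 638.0 [1.0346 0.1155 0.024 ]
[337. 440.] 2415.5 [0.8269 0.3416 0.024 ]
[158. 417.] 1253.0 [1.0171 0.0472 0.024 ]
[428. 353.] 626.0 [0.5537 0.3719 0.024 ]
[ 40. 371.] 3422.0 [ 1.1109 -0.2212  0.024 ]
[576. 403.] 1102.0 [0.4617 0.6593 0.024 ]
[ 20. 336.] 725.5 [ 1.0967 -0.3345  0.024 ]
[631. 324.] 99.5 [0.1919 0.6829 0.024 ]
[ 54. 310.] 70.0 [ 1.01   -0.3415  0.024 ]
[... 220 characters left out ...]

[608. 216.] 80.0 [-0.138   0.5196  0.024 ]
[253. 230.] 378.0 [ 0.5316 -0.1807  0.024 ]
[  5. 199.] 175.0 [ 0.8931 -0.8009  0.024 ]
[259. 184.] 312.5 [ 0.3861 -0.3043  0.024 ]
[336. 195.] 978.5 [ 0.2781 -0.1026  0.024 ]
[215. 182.] 345.5 [ 0.4601 -0.4114  0.024 ]
[ 38. 174.] 1382.5 [ 0.7761 -0.8334  0.024 ]
[194.  74.] 108.5 [ 0.0821 -0.9545  0.024 ]
[229.  78.] 1059.5 [ 0.0129 -0.8326  0.024 ]
[485.   6.] 989.5 [-1.2453 -0.4239  0.024 ]
top plate [ 0.5872 -0.0598] 0.1399627826743229
scene plate [ 0.589  -0.0577] 0.13832885336177025
knob [ 0.5834 -0.061   0.066 ] [ 0.5932 -0.0518  0.066 ]  tip [0.4804 0.0081 0.04  ] [0.4835 0.0142 0.04  ]
cap top [0.5536 0.1607 0.14  ] [0.5479 0.1614 0.14  ]
```

View pics/c1.png

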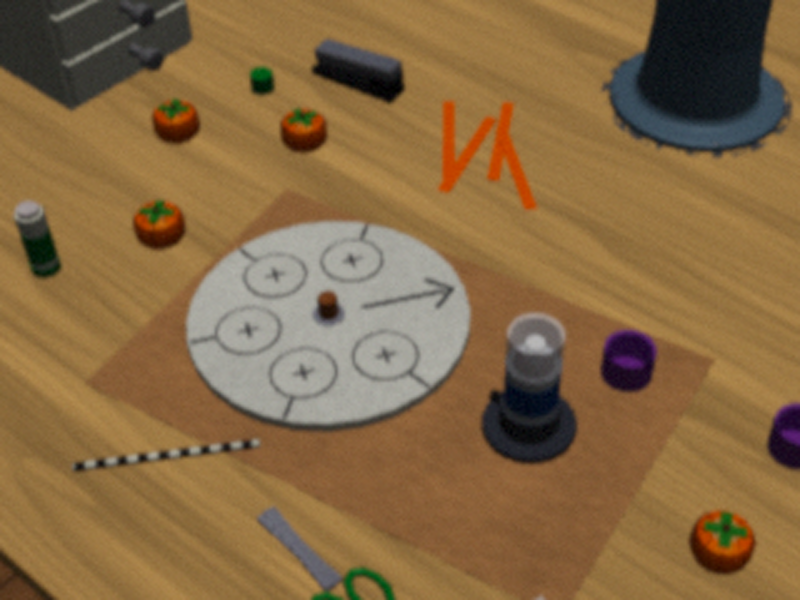

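Four persimmons are visible, all the same kind. At the turntable are the knob, five rings and an arrow. The can carries a clear cap, and the purple caps stand apart. From both cameras the turntable is at (0.588,-0.059) and the can at about (0.551,0.161). They are 0.223 apart against 0.225 given, so that agrees. The arrow is about 47° anticlockwise of the can. I'm moving over the turntable for a close look.

Request:
carry_out(rows=[{"fingers": 60, "offset": [20, -20, 30], "twist": [0, 0, 0]}, {"fingers": 60, "offset": [40, -50, 50], "twist": [0, 0, 0]}, {"fingers": 60, "offset": [60, -85, 60], "twist": [0, 0, 0]}, {"fingers": 60, "offset": [80, -120, 60], "twist": [0, 0, 0]}, {"fingers": 60, "offset": [100, -155, 60], "twist": [0, 0, 0]}, {"fingers": 60, "offset": [120, -190, 60], "twist": [0, 0, 0]}, {"fingers": 60, "offset": [140, -225, 60], "twist": [0, 0, 0]}, {"fingers": 60, "offset": [160, -260, 60], "twist": [0, 0, 0]}, {"fingers": 60, "offset": [180, -295, 60], "twist": [0, 0, 0]}, {"fingers": 60, "offset": [200, -330, 60], "twist": [0, 0, 0]}], grip_force=40)

```text
time_s: 1.03
tcp_pos: [0.3598, 0.2984, 0.2573]
eef_rot: [0.387, 3.117, 0.0]
force: [1.3, 1.0, 0.5]
grip_width: 0.0601
```

Request:
carry_out(rows=[{"fingers": 60, "offset": [23, -35, 0], "twist": [0, 0, 0]}, {"fingers": 60, "offset": [46, -70, 0], "twist": [0, 0, 0]}, {"fingers": 60, "offset": [69, -105, 0], "twist": [0, 0, 0]}, {"fingers": 60, "offset": [92, -140, 0], "twist": [0, 0, 0]}, {"fingers": 60, "offset": [115, -175, 0], "twist": [0, 0, 0]}, {"fingers": 60, "offset": [138, -210, 0], "twist": [0, 0, 0]}, {"fingers": 60, "offset": [161, -245, 0], "twist": [0, 0, 0]}, {"fingers": 60, "offset": [184, -280, 0], "twist": [0, 0, 0]}, {"fingers": 60, "offset": [207, -315, 0], "twist": [0, 0, 0]}, {"fingers": 60, "offset": [229, -358, 0], "twist": [0, 0, 0]}])

```text
time_s: 1.87
tcp_pos: [0.5854, -0.0521, 0.257]
eef_rot: [-0.389, -3.117, -0.0]
force: [0.2, 0.6, -0.5]
grip_width: 0.0599
```

```bash
python3 - <<'E'
from h import *
np.set_printoptions(precision=4,suppress=True)
s=env.get_state();print(s["tcp_pos"],s["eef_rot"],s["joint_positions"])
d=snap("wrist","w1");print(np.array(d["hand_eye"]),d["fx"],d["cx"],d["cy"])
E
```

```text
[ 0.5854 -0.0521  0.257 ] [-0.3885 -3.1174 -0.0005] [-0.2817  0.056   1.6593  0.0003  1.4264 -1.6046]
[[-0.0001 -0.9599 -0.2802  0.0721]
 [ 1.      0.     -0.0004  0.0011]
 [ 0.0004 -0.2802  0.9599 -0.178 ]
 [ 0.      0.      0.      1.    ]] 425.1130543015761 326.88605993003233 240.06387870143047
```

View pics/w1.png

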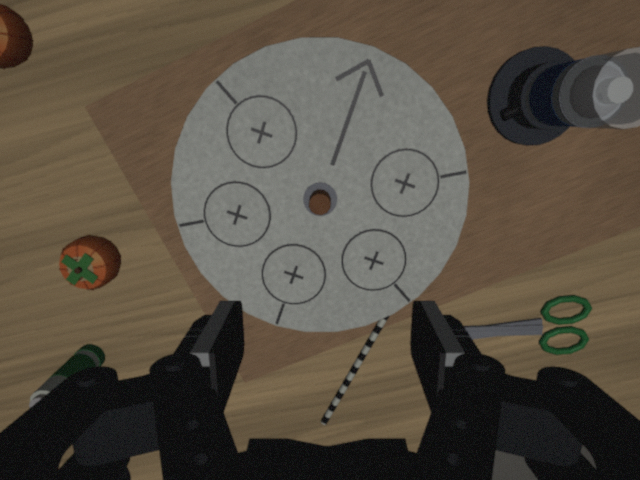

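Wrist view: knob (319,200), arrow tip (369,62), ring crosses (262,132), (237,214), (294,274), (374,260) and (405,183). The can's foot is at about (541,95) and the cap top at (627,88).

```bash
cat >> h.py <<'E'
def susan(d,C,g):
    """refine crosses: predicted from centre C, arrow angle g; returns arrow angle and centre, residuals (mm)"""
    gr=cv2.GaussianBlur(cv2.cvtColor(d["img"],cv2.COLOR_BGR2GRAY),(3,3),0);W=[];V=[]
    for k in range(1,6):
        a=g+k*np.pi/3;p=proj(d,[C[0]+.08*np.cos(a),C[1]+.08*np.sin(a),.04]);x,y=np.round(p).astype(int);r=16
        if not(r<x<640-r and r<y<480-r):continue
        w=gr[y-r:y+r+1,x-r:x+r+1].astype(float);w=np.clip(np.median(w)-15-w,0,None)
        yy,xx=np.mgrid[-r:r+1,-r:r+1];w[xx**2+yy**2>r*r]=0
        if w.sum()<50: continue
        W.append(ray(d,x+(w*xx).sum()/w.sum(),y+(w*yy).sum()/w.sum(),.04)[:2]);V.append([.08*np.cos(k*np.pi/3),.08*np.sin(k*np.pi/3)])
    W=np.array(W);V=np.array(V);wc=W[:,0]+1j*W[:,1];vc=V[:,0]+1j*V[:,1]
    A=np.c_[vc,np.ones(len(vc))];s=np.linalg.lstsq(A,wc,rcond=None)[0]
    return np.angle(s[0]),np.array([s[1].real,s[1].imag]),abs(s[0]),np.round(1e3*abs(A@s-wc),1)
E
python3 - <<'E'
from h import *
np.set_printoptions(precision=4,suppress=True)
d=snap("wrist")
P=[ray(d,*q,.04)[:2] for q in [(262,132),(237,214),(294,274),(374,260),(405,183)]]
print(np.array(P)); t=ray(d,369,62,.04);C=(P[0]+P[1]+P[2]+P[3]+P[4])
for C in ([.588,-.059],): g=np.arctan2(t[1]-C[1],t[0]-C[0]);print(g,susan(d,C,g))
print("knob",ray(d,319.5,202,.066),"can foot",ray(d,541,95,.01),"captop",ray(d,627,88,.140))
E
```

```text
[[ 0.517  -0.1005]
 [ 0.5834 -0.1457]
 [ 0.6555 -0.1097]
 [ 0.661  -0.0298]
 [ 0.5943  0.0148]]
2.583961257016182 (np.float64(2.557275928853751), array([ 0.5867, -0.0584]), np.float64(1.0058552129353064), array([0.1, 0.1, 0.1, 0.1, 0.1]))
knob [ 0.5869 -0.0649  0.066 ] can foot [0.5505 0.1598 0.01  ] captop [0.5502 0.1536 0.14  ]
```

The arm was still settling when that picture was taken, so I redo the can with a fresh frame and pose.

```bash
python3 - <<'E'
from h import *
from scipy.optimize import least_squares
np.set_printoptions(precision=4,suppress=True)
C=np.array([.5867,-.0584])
for i,n in enumerate(("wrist","top","scene")):
    d=snap(n,"x"+n)
    m=cv2.inRange(d["img"],(0,0,0),(75,62,62)) if n=="wrist" else cv2.inRange(d["img"],(0,0,0),(85,70,65))
    if n=="wrist": m[300:]=0
    c,_=cv2.findContours(m,cv2.RETR_EXTERNAL,cv2.CHAIN_APPROX_NONE)
    p=proj(d,[.551,.163,.01])
    best=[x for x in c if cv2.contourArea(x)>60 and abs(cv2.pointPolygonTest(x,tuple(p),True))<40]
    Q=np.vstack([np.array([ray(d,*q,.01)[:2] for q in x[:,0].astype(float)]) for x in best])
    Q=Q[np.hypot(*(Q-[.551,.163]).T)<.065]
    f=lambda s:np.hypot(*(Q-s[:2]).T)-.045
    s=least_squares(f,[.551,.163],loss="cauchy",f_scale=.001).x
    r=f(s);v=s-C
    print(n,s,"inliers",(abs(r)<.002).sum(),len(r),"dist",np.hypot(*v),"ang",np.arctan2(v[1],v[0]))
    if n=="wrist": print("foot px",proj(d,[*s,.01]),"susan",susan(d,C,2.557))
E
```

```text
wrist [0.5474 0.162 ] inliers 226 517 dist 0.2238819298899388 ang 1.7472734495000142
foot px [538.5077  94.3214] susan (np.float64(2.5569294093859973), array([ 0.5867, -0.0584]), np.float64(1.005879521850745), array([0. , 0. , 0. , 0. , 0.1]))
top [0.5502 0.1621] inliers 35 98 dist 0.22347425296918755 ang 1.7349699613469944
scene [0.5515 0.163 ] inliers 55 114 dist 0.22415514577636567 ang 1.7284374370659308
```

Request:
carry_out(rows=[{"fingers": 45, "offset": [-1, 0, -35], "twist": [0, 0, 0]}, {"fingers": 45, "offset": [-1, 0, -75], "twist": [0, 0, 0]}, {"fingers": 45, "offset": [-1, 0, -115], "twist": [0, 0, 0]}, {"fingers": 45, "offset": [-1, 0, -150], "twist": [0, 0, 0]}, {"fingers": 45, "offset": [-1, 0, -180], "twist": [0, 0, 0]}, {"fingers": 45, "offset": [-1, 0, -200], "twist": [0, 0, 0]}, {"fingers": 45, "offset": [-1, 0, -211], "twist": [0, 0, 0]}, {"fingers": 45, "offset": [-1, 0, -211], "twist": [0, 0, 0]}, {"fingers": 30, "offset": [-1, 0, -211], "twist": [0, 0, 0]}, {"fingers": 26, "offset": [-1, 0, -211], "twist": [0, 0, 0]}])

```text
time_s: 2.95
tcp_pos: [0.585, -0.0502, 0.0485]
eef_rot: [0.387, 3.114, -0.001]
force: [0.4, 0.8, 0.7]
grip_width: 0.0259
```

Request:
carry_out(rows=[{"fingers": 22, "offset": [0, 0, 0], "twist": [0, 0, 0]}, {"fingers": 19, "offset": [0, 0, 0], "twist": [0, 0, 0]}, {"fingers": 16, "offset": [0, 0, 0], "twist": [0, 0, 0]}, {"fingers": 16, "offset": [0, 0, 0], "twist": [0, 0, 0]}, {"fingers": 16, "offset": [0, 0, 0], "twist": [0, 0, 0]}], grip_force=30)

```text
time_s: 3.37
tcp_pos: [0.5836, -0.0503, 0.0466]
eef_rot: [0.388, 3.117, -0.0]
force: [0.2, -0.4, 0.5]
grip_width: 0.0161
```

```bash
python3 - <<'E'
from h import *
np.set_printoptions(precision=4,suppress=True)
s=env.get_state();print(s["tcp_pos"],s["eef_rot"],s["force"],s["grip_width"])
d=snap("wrist","w3")
try: print(susan(d,[.5867,-.0584],2.557))
except Exception as e: print(e)
E
```

```text
[ 0.5836 -0.0503  0.0466] [ 0.3884  3.117  -0.0001] [ 0.1989 -0.4018  0.5371] 0.016124114695134553
(np.float64(2.556748340592236), array([ 0.587 , -0.0585]), np.float64(1.0052832798328037), array([0.1, 0.1, 0.1]))
```

View pics/w3.png

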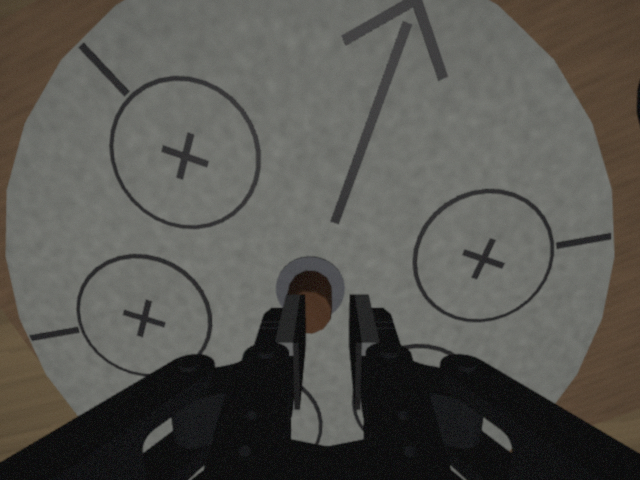

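```bash
python3 - <<'E'
from h import *
np.set_printoptions(precision=1,suppress=True)
s=env.get_state();d=snap("wrist")
Rm=R.from_rotvec(s["eef_rot"]).as_matrix();p=s["tcp_pos"]
for z in (.04,.066):print("knob",z,proj(d,[.587,-.0585,z]))
for y in (-.008,0,.008):
  for b in (0,.019):print("tool y",y,"back",b,proj(d,p+Rm@np.array([0,y,-b])),proj(d,p+Rm@np.array([.011,y,-b])))
E
```

```text
knob 0.04 [309.6 288.4]
knob 0.066 [307.1 313.1]
tool y -0.008 back 0 [306.9 283. ] [306.6 259.8]
tool y -0.008 back 0.019 [304.8 300.6] [304.4 275.3]
tool y 0 back 0 [324.7 283. ] [324.6 259.8]
tool y 0 back 0.019 [324.4 300.6] [324.4 275.3]
tool y 0.008 back 0 [342.5 283. ] [342.7 259.8]
tool y 0.008 back 0.019 [344.1 300.6] [344.4 275.3]
```

```bash
python3 - <<'E'
from h import *
s=env.get_state();w=snap("wrist")["img"];d=snap("scene");Rm=R.from_rotvec(s["eef_rot"]).as_matrix();p=s["tcp_pos"]
u=[proj(d,p+Rm@np.array([0,0,-b])) for b in (0,.019,.04)];print(u)
x,y=u[0].astype(int)
a=cv2.resize(w[240:360,240:400],(400,300),interpolation=cv2.INTER_CUBIC)
c=cv2.resize(d["img"][y-70:y+50,x-80:x+80],(800,600),interpolation=cv2.INTER_CUBIC)
for q in u: cv2.circle(c,tuple(int(v) for v in (q-[x-80,y-70])*5),4,(0,0,255),1)
o=np.zeros((600,800,3),np.uint8);o[:]=c;o[:225,:300]=cv2.resize(a,(300,225));cv2.imwrite("pics/c3.png",o)
E
```

```text
[array([274.67667706, 259.49245528]), array([274.23463803, 254.23056889]), array([273.73501152, 248.28318026])]
```

View pics/c3.png

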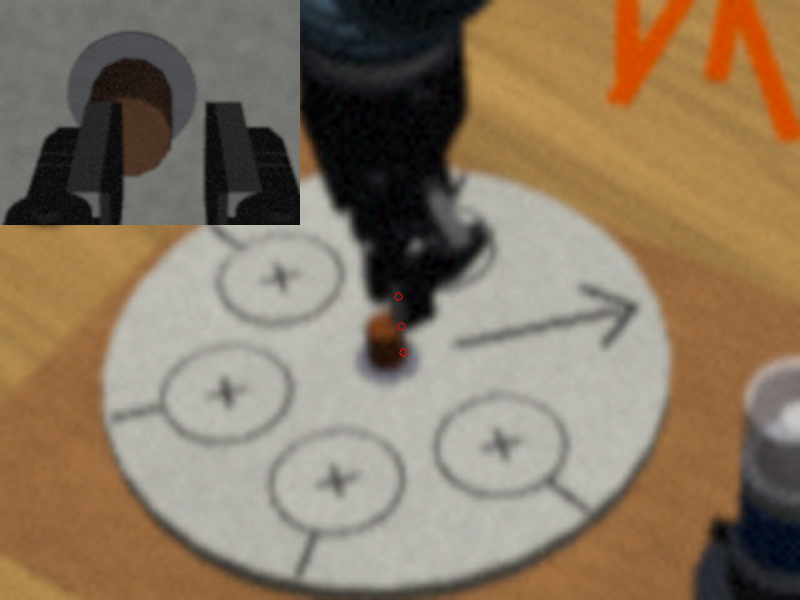

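The scene crop shows the fingertips ending about 20–30 mm above the reported TCP, so the fingers closed above the knob without touching it. The TCP was also 8 mm short in y because one row was clipped. I'll centre over the knob and feel downward.

Request:
carry_out(rows=[{"fingers": 40, "offset": [0, 0, 0], "twist": [0, 0, 0]}, {"fingers": 40, "offset": [0, 0, 0], "twist": [0, 0, 0]}, {"fingers": 40, "offset": [3, -8, 0], "twist": [0, 0, 0]}, {"fingers": 40, "offset": [3, -8, 0], "twist": [0, 0, 0]}, {"fingers": 40, "offset": [3, -8, -6], "twist": [0, 0, 0]}, {"fingers": 40, "offset": [3, -8, -12], "twist": [0, 0, 0]}, {"fingers": 40, "offset": [3, -8, -16], "twist": [0, 0, 0]}, {"fingers": 40, "offset": [3, -8, -20], "twist": [0, 0, 0]}, {"fingers": 40, "offset": [3, -8, -20], "twist": [0, 0, 0]}])

```text
time_s: 4.32
tcp_pos: [0.5854, -0.0579, 0.0248]
eef_rot: [-0.388, -3.115, -0.001]
force: [-0.4, 0.0, -0.2]
grip_width: 0.0401
```

```bash
python3 - <<'E'
from h import *
s=env.get_state();print(s["tcp_pos"],s["force"],s["grip_width"])
w=snap("wrist")["img"];d=snap("scene");Rm=R.from_rotvec(s["eef_rot"]).as_matrix();p=s["tcp_pos"]
u=[proj(d,p+Rm@np.array([0,0,-b])) for b in (0,.019,.04)]
x,y=u[0].astype(int)
c=cv2.resize(d["img"][y-70:y+50,x-80:x+80],(800,600),interpolation=cv2.INTER_CUBIC)
for q in u: cv2.circle(c,tuple(int(v) for v in (q-[x-80,y-70])*5),4,(0,0,255),1)
c[:225,:300]=cv2.resize(w[200:380,200:440],(300,225));cv2.imwrite("pics/c4.png",c)
E
```

```text
[ 0.58542907 -0.0578761   0.02475606] [-0.37187717  0.01749732 -0.23903254] 0.040054957570249676
```

View pics/c4.png

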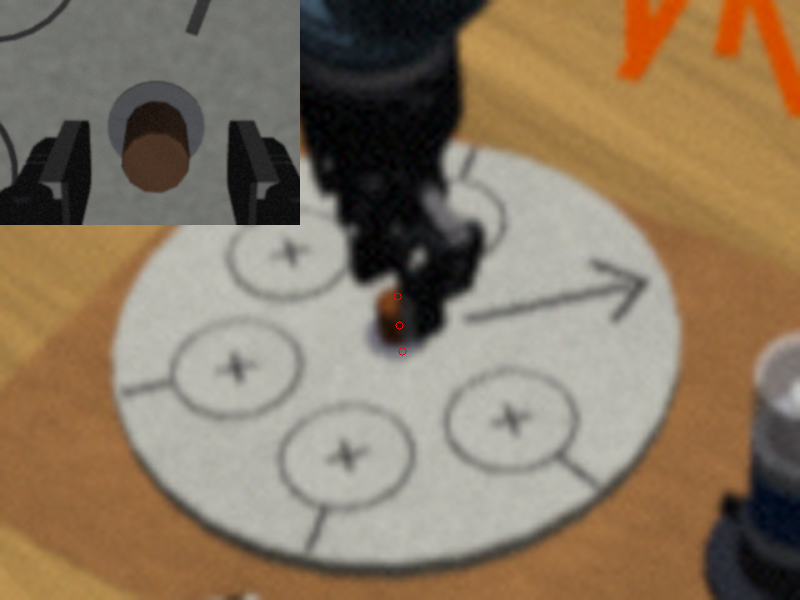

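No contact even with the reported TCP below the plate's top face, so the real tips sit well behind the TCP. The fingers straddle the knob. I go a little lower and pinch.

Request:
carry_out(rows=[{"fingers": 40, "offset": [0.5, -0.5, -2], "twist": [0, 0, 0]}, {"fingers": 40, "offset": [0.5, -0.5, -4], "twist": [0, 0, 0]}, {"fingers": 40, "offset": [0.5, -0.5, -4], "twist": [0, 0, 0]}, {"fingers": 40, "offset": [0.5, -0.5, -4], "twist": [0, 0, 0]}])

```text
time_s: 4.75
tcp_pos: [0.587, -0.0587, 0.0222]
eef_rot: [-0.388, -3.117, -0.0]
force: [0.1, 0.1, -1.2]
grip_width: 0.0399
```

Request:
carry_out(rows=[{"fingers": 30, "offset": [0, 0, 0], "twist": [0, 0, 0]}, {"fingers": 24, "offset": [0, 0, 0], "twist": [0, 0, 0]}, {"fingers": 20, "offset": [0, 0, 0], "twist": [0, 0, 0]}, {"fingers": 17, "offset": [0, 0, 0], "twist": [0, 0, 0]}, {"fingers": 15, "offset": [0, 0, 0], "twist": [0, 0, 0]}, {"fingers": 15, "offset": [0, 0, 0], "twist": [0, 0, 0]}])

```text
time_s: 5.25
tcp_pos: [0.587, -0.0593, 0.0226]
eef_rot: [-0.388, -3.117, 0.001]
force: [-2.0, -2.5, 4.0]
grip_width: 0.018
```

Request:
carry_out(rows=[{"fingers": 14, "offset": [0, 0, 1.5], "twist": [0, 0, 0]}, {"fingers": 14, "offset": [0, 0, 1.5], "twist": [0, 0, -0.02]}, {"fingers": 14, "offset": [0, 0, 1.5], "twist": [0, 0, -0.06]}, {"fingers": 14, "offset": [0, 0, 1.5], "twist": [0, 0, -0.12]}, {"fingers": 14, "offset": [0, 0, 1.5], "twist": [0, 0, -0.19]}, {"fingers": 14, "offset": [0, 0, 1.5], "twist": [0, 0, -0.26]}, {"fingers": 14, "offset": [0, 0, 1.5], "twist": [0, 0, -0.33]}, {"fingers": 14, "offset": [0, 0, 1.5], "twist": [0, 0, -0.4]}, {"fingers": 14, "offset": [0, 0, 1.5], "twist": [0, 0, -0.47]}, {"fingers": 14, "offset": [0, 0, 1.5], "twist": [0, 0, -0.54]}])

```text
time_s: 6.08
tcp_pos: [0.587, -0.0592, 0.0227]
eef_rot: [1.211, 2.898, -0.001]
force: [3.4, -4.0, -7.0]
grip_width: 0.0182
```

Request:
carry_out(rows=[{"fingers": 14, "offset": [0, 0, 0], "twist": [0, 0, -0.07]}, {"fingers": 14, "offset": [0, 0, 0], "twist": [0, 0, -0.14]}, {"fingers": 14, "offset": [0, 0, 0], "twist": [0, 0, -0.2]}, {"fingers": 14, "offset": [0, 0, 0], "twist": [0, 0, -0.24]}, {"fingers": 14, "offset": [0, 0, 0], "twist": [0, 0, -0.27]}, {"fingers": 14, "offset": [0, 0, 0], "twist": [0, 0, -0.28]}, {"fingers": 14, "offset": [0, 0, 0], "twist": [0, 0, -0.28]}, {"fingers": 14, "offset": [0, 0, 0], "twist": [0, 0, -0.28]}, {"fingers": 14, "offset": [0, 0, 0], "twist": [0, 0, -0.28]}])

```text
time_s: 6.83
tcp_pos: [0.587, -0.0592, 0.0227]
eef_rot: [1.599, 2.703, -0.0]
force: [2.9, -3.9, -6.9]
grip_width: 0.018
```

```bash
python3 - <<'E'
from h import *
s=env.get_state();print(s["tcp_pos"],s["eef_rot"],s["force"],s["grip_width"],s["joint_positions"][[0,5]])
for i in range(2):
  d=snap("wrist","w5")
  for g in (1.6,1.737,1.9): 
    try: print(susan(d,[.5867,-.0584],g))
    except Exception as e: print(e)
E
```

```text
[ 0.5870341  -0.05915031  0.02270785] [ 1.59863363e+00  2.70330994e+00 -1.80744622e-04] [ 2.86996562 -3.90999974 -6.93096306] 0.01799926563942862 [-0.29227445 -0.79476551]
(np.float64(1.652148390142978), array([ 0.58556377, -0.05771563]), np.float64(0.9930209358627584), array([3.2, 2.8, 1.6]))
(np.float64(1.7361993569502001), array([ 0.58686802, -0.05878211]), np.float64(1.0061844662884867), array([0., 0., 0.]))
(np.float64(1.8793423915441152), array([ 0.59739585, -0.05781732]), np.float64(1.092011017585598), array([0., 0.]))
(np.float64(1.652272395185955), array([ 0.5855954 , -0.05770509]), np.float64(0.9931834217113469), array([3.2, 2.8, 1.6]))
(np.float64(1.7361070295336025), array([ 0.58689123, -0.05876679]), np.float64(1.0064380114877047), array([0.1, 0. , 0. ]))
(np.float64(1.8791088073974345), array([ 0.59743249, -0.0578143 ]), np.float64(1.0923990263988108), array([0., 0.]))
```

The arrow is at 1.736 rad against a target of about 1.737. Relaxing and releasing slowly.

Request:
carry_out(rows=[{"fingers": 16, "offset": [0, 0, -1], "twist": [0, 0, 0]}, {"fingers": 18, "offset": [0, 0, -1], "twist": [0, 0, 0]}, {"fingers": 19, "offset": [0, 0, -1], "twist": [0, 0, 0]}, {"fingers": 22, "offset": [0, 0, -1], "twist": [0, 0, 0]}, {"fingers": 30, "offset": [0, 0, -1], "twist": [0, 0, 0]}, {"fingers": 44, "offset": [0, 0, -1], "twist": [0, 0, 0]}, {"fingers": 50, "offset": [0, 0, 10], "twist": [0, 0, 0]}, {"fingers": 50, "offset": [0, 0, 40], "twist": [0, 0, 0]}, {"fingers": 50, "offset": [0, 0, 80], "twist": [0, 0, 0]}, {"fingers": 50, "offset": [0, 0, 120], "twist": [0, 0, 0]}])

```text
time_s: 7.77
tcp_pos: [0.5861, -0.0581, 0.1451]
eef_rot: [-1.597, -2.703, -0.0]
force: [1.2, -0.3, 0.2]
grip_width: 0.0497
```

Request:
carry_out(rows=[{"fingers": 60, "offset": [0, 35, 35], "twist": [0, 0, 0.04]}, {"fingers": 60, "offset": [0, 75, 50], "twist": [0, 0, 0.06]}, {"fingers": 60, "offset": [0, 95, 70], "twist": [0, 0, 0.06]}, {"fingers": 60, "offset": [0, 110, 80], "twist": [0, 0, 0.06]}, {"fingers": 60, "offset": [0, 110, 80], "twist": [0, 0, 0.06]}, {"fingers": 60, "offset": [0, 110, 80], "twist": [0, 0, 0.06]}, {"fingers": 60, "offset": [0, 110, 80], "twist": [0, 0, 0.06]}])

```text
time_s: 8.35
tcp_pos: [0.5864, 0.0508, 0.2231]
eef_rot: [-1.517, -2.75, 0.001]
force: [-0.3, -1.6, -0.2]
grip_width: 0.0601
```

```bash
python3 - <<'E'
from h import *
np.set_printoptions(precision=4,suppress=True)
s=env.get_state();print(s["tcp_pos"],s["eef_rot"])
for i in range(2):
  d=snap("wrist","w6");print(susan(d,[.5867,-.0584],1.736))
t=snap("top");print(proj(d,[.550,.1625,.01]),proj(d,[.550,.1625,.14]))
for p in ([.5537,.374],[.5958,-.303],[.461,-.421],[.381,-.305]): print(proj(t,[*p,.024]))
E
```

```text
[0.5864 0.0508 0.2231] [-1.5168 -2.7499  0.001 ]
(np.float64(1.7234057149399375), array([ 0.5855, -0.0593]), np.float64(1.00506311883833), array([1.1, 1.8, 4.2, 1.8, 1.1]))
(np.float64(1.722432583180234), array([ 0.5854, -0.0595]), np.float64(1.0066390065373527), array([1.2, 1.9, 4.6, 2. , 1.1]))
[361.2081  65.5174] [378.5331  38.9604]
[182.0533 233.384 ]
[436.4246 213.5074]
[484.9011 262.4029]
[442.8889 293.7497]
```

View pics/w6.png

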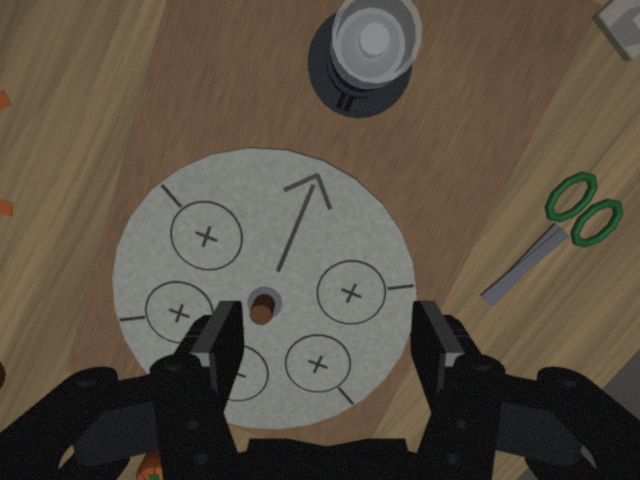

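Release left the plate in place (one cross is hidden by a finger, so I'll make the fit robust). The can's foot is centred at about (361,65), where it was predicted. On to the first persimmon, at (0.554,0.374).

Request:
carry_out(rows=[{"fingers": 75, "offset": [-3, 36, 0], "twist": [0, 0, 0.02]}, {"fingers": 75, "offset": [-7, 72, 0], "twist": [0, 0, 0.04]}, {"fingers": 75, "offset": [-10, 108, 0], "twist": [0, 0, 0.06]}, {"fingers": 75, "offset": [-14, 144, 0], "twist": [0, 0, 0.08]}, {"fingers": 75, "offset": [-18, 180, 0], "twist": [0, 0, 0.1]}, {"fingers": 75, "offset": [-21, 216, 0], "twist": [0, 0, 0.12]}, {"fingers": 75, "offset": [-25, 252, 0], "twist": [0, 0, 0.126]}, {"fingers": 75, "offset": [-29, 288, 0], "twist": [0, 0, 0.126]}, {"fingers": 75, "offset": [-33, 323, 0], "twist": [0, 0, 0.126]}, {"fingers": 75, "offset": [-33, 323, 0], "twist": [0, 0, 0.126]}])

```text
time_s: 9.33
tcp_pos: [0.5524, 0.3786, 0.2225]
eef_rot: [-1.334, -2.842, -0.001]
force: [0.1, -0.4, 0.5]
grip_width: 0.075
```

```bash
cat >> h.py <<'E'
def persims(d,z=.0215,amin=150):
    """orange blobs fitted with circles on plane z: centre, radius"""
    hsv=cv2.cvtColor(d["img"],cv2.COLOR_BGR2HSV);m=cv2.inRange(hsv,(0,140,50),(16,255,255))|cv2.inRange(hsv,(40,110,40),(85,255,255))
    m=cv2.morphologyEx(m,cv2.MORPH_CLOSE,np.ones((5,5)));out=[]
    c,_=cv2.findContours(m,cv2.RETR_EXTERNAL,cv2.CHAIN_APPROX_NONE)
    for x in c:
        if cv2.contourArea(x)<amin: continue
        (u,v),r=cv2.minEnclosingCircle(x);M=cv2.moments(x)
        P=np.array([ray(d,*q,z)[:2] for q in cv2.convexHull(x)[:,0].astype(float)]);(cx,cy),rr=cv2.minEnclosingCircle((P*1e3).astype(np.float32))
        if cv2.contourArea(x)/(np.pi*r*r)>.7 and 20<rr<36: out.append((np.round([cx,cy,rr],1),np.round([u,v,r])))
    return out
def can(d,s0=(.550,.1625)):
    from scipy.optimize import least_squares
    m=cv2.inRange(d["img"],(0,0,0),(75,62,62));c,_=cv2.findContours(m,cv2.RETR_EXTERNAL,cv2.CHAIN_APPROX_NONE)
    Q=np.vstack([np.array([ray(d,*q,.01)[:2] for q in x[:,0].astype(float)]) for x in c if len(x)>20]);e=np.hypot(*(Q-s0).T);Q=Q[(e<.053)&(e>.037)]
    f=lambda s:np.hypot(*(Q-s).T)-.045;s=least_squares(f,s0,loss="cauchy",f_scale=.001).x
    return s,(abs(f(s))<.0015).sum()
E
python3 - <<'E'
from h import *
s=env.get_state();print(s["tcp_pos"],s["eef_rot"])
d=snap("wrist","w7");print("wrist",persims(d,amin=600))
print(cv2.imread("pics/w6.png").shape)
t=snap("top");print("top",persims(t,amin=100))
E
```

```text
[0.55244217 0.37863357 0.22253893] [-1.33354922e+00 -2.84198970e+00 -5.86637000e-04]
wrist [(array([555.4, 376.4,  27.9]), array([328., 203.,  30.]))]
(480, 640, 3)
top [(array([ 377.2, -304.7,   27.9]), array([443., 296.,  11.])), (array([ 462.1, -431.1,   28.8]), array([489., 262.,  11.])), (array([556.7, 374.9,  28.8]), array([182., 233.,  11.])), (array([ 595.5, -307.3,   29. ]), array([438., 214.,  11.]))]
```

Request:
carry_out(rows=[{"fingers": 76, "offset": [2, 2, -40], "twist": [0, 0, 0]}, {"fingers": 76, "offset": [2, 2, -80], "twist": [0, 0, 0]}, {"fingers": 76, "offset": [2, 2, -120], "twist": [0, 0, 0]}, {"fingers": 76, "offset": [2, 2, -155], "twist": [0, 0, 0]}, {"fingers": 76, "offset": [2, 2, -185], "twist": [0, 0, 0]}, {"fingers": 76, "offset": [2, 2, -205], "twist": [0, 0, 0]}, {"fingers": 76, "offset": [2, 2, -215], "twist": [0, 0, 0]}, {"fingers": 76, "offset": [2, 2, -219], "twist": [0, 0, 0]}, {"fingers": 76, "offset": [2, 2, -219], "twist": [0, 0, 0]}, {"fingers": 76, "offset": [2, 2, -219], "twist": [0, 0, 0]}])

```text
time_s: 10.27
tcp_pos: [0.5574, 0.3762, 0.0065]
eef_rot: [1.341, 2.839, 0.003]
force: [1.0, 0.2, 0.6]
grip_width: 0.0761
```

```bash
python3 - <<'E'
from h import *
s=env.get_state();print(s["tcp_pos"],s["force"])
d=snap("scene");x,y=proj(d,[.5555,.376,.02]).astype(int)
c=cv2.resize(d["img"][y-50:y+40,x-60:x+60],(800,600),interpolation=cv2.INTER_CUBIC)
c[:225,:300]=cv2.resize(snap("wrist")["img"],(300,225));cv2.imwrite("pics/c8.png",c)
E
```

```text
[0.55742749 0.37622155 0.00646222] [1.02313759 0.18379651 0.59839846]
```

View pics/c8.png

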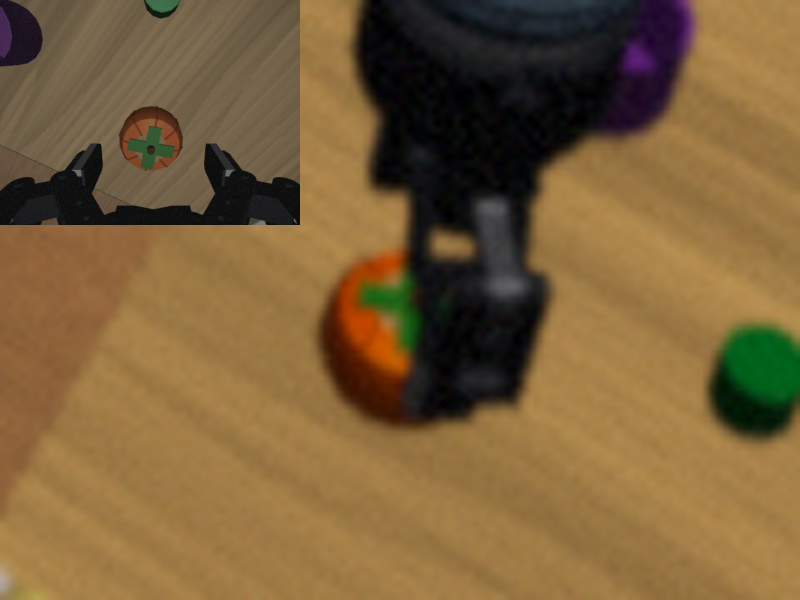

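The gripper straddles the persimmon evenly, with the tips still above the table. I feel for the table in small steps.

Request:
carry_out(rows=[{"fingers": 76, "offset": [-1, 0, -4], "twist": [0, 0, 0]}, {"fingers": 76, "offset": [-1, 0, -8], "twist": [0, 0, 0]}, {"fingers": 76, "offset": [-1, 0, -8], "twist": [0, 0, 0]}, {"fingers": 76, "offset": [-1, 0, -8], "twist": [0, 0, 0]}])

```text
time_s: 10.7
tcp_pos: [0.5546, 0.3762, -0.0036]
eef_rot: [-1.34, -2.841, 0.001]
force: [0.3, -0.2, 0.5]
grip_width: 0.076
```

Request:
carry_out(rows=[{"fingers": 76, "offset": [0, 0, -3], "twist": [0, 0, 0]}, {"fingers": 76, "offset": [0, 0, -6], "twist": [0, 0, 0]}, {"fingers": 76, "offset": [0, 0, -6], "twist": [0, 0, 0]}, {"fingers": 76, "offset": [0, 0, -6], "twist": [0, 0, 0]}])

```text
time_s: 11.03
tcp_pos: [0.5547, 0.3761, -0.0097]
eef_rot: [-1.34, -2.841, 0.001]
force: [0.5, -0.3, -0.1]
grip_width: 0.0759
```

Request:
carry_out(rows=[{"fingers": 76, "offset": [0, 0, -3], "twist": [0, 0, 0]}, {"fingers": 76, "offset": [0, 0, -6], "twist": [0, 0, 0]}, {"fingers": 76, "offset": [0, 0, -6], "twist": [0, 0, 0]}])

```text
time_s: 11.28
tcp_pos: [0.5545, 0.376, -0.016]
eef_rot: [-1.34, -2.84, 0.001]
force: [-0.4, 0.3, -0.2]
grip_width: 0.076
```

Request:
carry_out(rows=[{"fingers": 76, "offset": [0, 0, -2], "twist": [0, 0, 0]}, {"fingers": 76, "offset": [0, 0, -4], "twist": [0, 0, 0]}, {"fingers": 76, "offset": [0, 0, -4], "twist": [0, 0, 0]}])

```text
time_s: 11.53
tcp_pos: [0.5547, 0.3761, -0.0198]
eef_rot: [-1.341, -2.841, 0.001]
force: [1.0, -0.0, -0.2]
grip_width: 0.0761
```

Request:
carry_out(rows=[{"fingers": 66, "offset": [0, 0, 0], "twist": [0, 0, 0]}, {"fingers": 60, "offset": [0, 0, 0], "twist": [0, 0, 0]}, {"fingers": 56, "offset": [0, 0, 0], "twist": [0, 0, 0]}, {"fingers": 53, "offset": [0, 0, 0], "twist": [0, 0, 0]}, {"fingers": 50, "offset": [0, 0, 0], "twist": [0, 0, 0]}, {"fingers": 50, "offset": [0, 0, 0], "twist": [0, 0, 0]}])

```text
time_s: 12.03
tcp_pos: [0.5554, 0.3764, -0.0187]
eef_rot: [1.34, 2.841, 0.001]
force: [0.8, 0.8, 1.2]
grip_width: 0.0522
```

```bash
python3 - <<'E'
from h import *
s=env.get_state();print(s["tcp_pos"],s["force"],s["grip_width"])
d=snap("scene");x,y=proj(d,[.5555,.376,.02]).astype(int)
c=cv2.resize(d["img"][y-50:y+40,x-60:x+60],(800,600),interpolation=cv2.INTER_CUBIC)
c[:300,:400]=cv2.resize(snap("wrist")["img"][60:480,40:600],(400,300));cv2.imwrite("pics/c9.png",c)
E
```

```text
[ 0.55537954  0.37642703 -0.01874145] [0.84156759 0.84714228 1.18555626] 0.052228791683124824
```

View pics/c9.png

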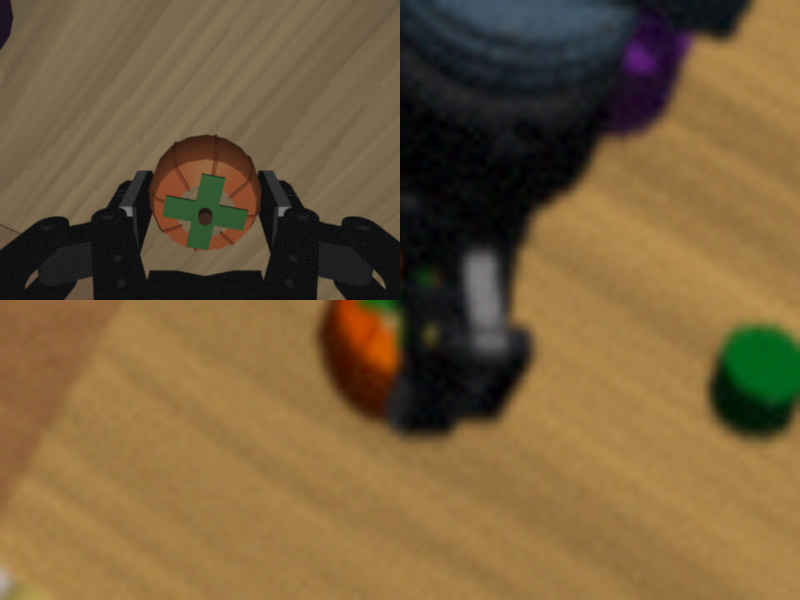

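Gripped evenly at the band: the opening reads 52.2, about 2 mm low as it did on the 20 mm knob. Lifting and carrying it to ring 5 at (0.6484,-0.0076).

Request:
carry_out(rows=[{"fingers": 48, "offset": [0, 0, 15], "twist": [0, 0, 0]}, {"fingers": 48, "offset": [0, 0, 45], "twist": [0, 0, 0]}, {"fingers": 48, "offset": [0, 0, 80], "twist": [0, 0, 0]}, {"fingers": 48, "offset": [5, 0, 118], "twist": [0, 0, 0]}, {"fingers": 48, "offset": [20, -15, 150], "twist": [0, 0, 0]}, {"fingers": 48, "offset": [40, -40, 170], "twist": [0, 0, 0]}, {"fingers": 48, "offset": [60, -75, 175], "twist": [0, 0, 0]}, {"fingers": 48, "offset": [75, -112, 175], "twist": [0, 0, 0]}, {"fingers": 48, "offset": [85, -150, 175], "twist": [0, 0, 0]}, {"fingers": 48, "offset": [93, -190, 175], "twist": [0, 0, 0]}], grip_force=50)

```text
time_s: 12.97
tcp_pos: [0.6484, 0.1847, 0.1568]
eef_rot: [1.34, 2.841, 0.001]
force: [0.4, -1.0, 0.0]
grip_width: 0.052
```

Request:
carry_out(rows=[{"fingers": 48, "offset": [0, -38, 0], "twist": [0, 0, 0]}, {"fingers": 48, "offset": [0, -76, 0], "twist": [0, 0, 0]}, {"fingers": 48, "offset": [0, -112, -10], "twist": [0, 0, 0]}, {"fingers": 48, "offset": [0, -146, -25], "twist": [0, 0, 0]}, {"fingers": 48, "offset": [0, -172, -45], "twist": [0, 0, 0]}, {"fingers": 48, "offset": [0, -188, -65], "twist": [0, 0, 0]}, {"fingers": 48, "offset": [0, -194, -85], "twist": [0, 0, 0]}, {"fingers": 48, "offset": [0, -194, -95], "twist": [0, 0, 0]}, {"fingers": 48, "offset": [0, -194, -95], "twist": [0, 0, 0]}, {"fingers": 48, "offset": [0, -194, -95], "twist": [0, 0, 0]}])

```text
time_s: 13.8
tcp_pos: [0.6478, -0.0071, 0.0611]
eef_rot: [-1.34, -2.841, -0.0]
force: [0.3, -1.2, 0.1]
grip_width: 0.0515
```

```bash
cat >> h.py <<'E'
def susanr(d,C=(.5867,-.0585),g=1.736):
    gr=cv2.GaussianBlur(cv2.cvtColor(d["img"],cv2.COLOR_BGR2GRAY),(3,3),0);o=[]
    for k in range(1,6):
        a=g+k*np.pi/3;p=proj(d,[C[0]+.08*np.cos(a),C[1]+.08*np.sin(a),.04]);x,y=np.round(p).astype(int);r=14
        if not(r<x<640-r and r<y<480-r):continue
        w0=gr[y-r:y+r+1,x-r:x+r+1].astype(float);w=np.clip(np.median(w0)-15-w0,0,None);yy,xx=np.mgrid[-r:r+1,-r:r+1];w[xx**2+yy**2>r*r]=0
        f=(w>0).mean()
        if w.sum()<50 or f>.3 or np.median(w0)<75: continue
        q=ray(d,x+(w*xx).sum()/w.sum(),y+(w*yy).sum()/w.sum(),.04)[:2]-C
        e=np.array([q@[np.cos(a),np.sin(a)]-.08,q@[-np.sin(a),np.cos(a)]])*1e3
        o.append((k,e.round(1).tolist()))
    return o   # (spot, radial err mm, tangential err mm) against arrow at g
E
python3 - <<'E'
from h import *
s=env.get_state();print(s["tcp_pos"],s["eef_rot"],s["force"],s["grip_width"])
d=snap("wrist","w10");print("wrist",susanr(d),persims(d,.04+.03+.0215+.015,600))
t=snap("top","t10");print(susanr(t),persims(t,amin=100))
d=cv2.imread("pics/w6.png")
E
```

```text
[ 0.6478478  -0.00705207  0.06106271] [-1.33956282e+00 -2.84102133e+00 -9.67512521e-05] [ 0.25185922 -1.17720988  0.06772305] 0.05154828008263635
wrist [] [(array([648.3,  -7.1,  31.4]), array([328., 330.,  82.]))]
[(1, [0.6, -1.0]), (2, [3.0, -0.6]), (3, [0.9, -0.9]), (4, [-9.8, 22.4]), (5, [-25.9, -23.4])] [(array([ 377.2, -304.7,   27.9]), array([443., 296.,  11.])), (array([ 462.3, -431.4,   28.5]), array([489., 262.,  11.])), (array([ 596.5, -306.6,   28.5]), array([438., 214.,  10.]))]
```

Request:
carry_out(rows=[{"fingers": 48, "offset": [0.5, -0.5, -10], "twist": [0, 0, 0]}, {"fingers": 48, "offset": [0.5, -0.5, -20], "twist": [0, 0, 0]}, {"fingers": 48, "offset": [0.5, -0.5, -28], "twist": [0, 0, 0]}, {"fingers": 48, "offset": [0.5, -0.5, -34], "twist": [0, 0, 0]}, {"fingers": 48, "offset": [0.5, -0.5, -37], "twist": [0, 0, 0]}, {"fingers": 48, "offset": [0.5, -0.5, -38.5], "twist": [0, 0, 0]}, {"fingers": 48, "offset": [0.5, -0.5, -39], "twist": [0, 0, 0]}, {"fingers": 48, "offset": [0.5, -0.5, -39], "twist": [0, 0, 0]}])

```text
time_s: 14.57
tcp_pos: [0.6487, -0.0083, 0.0219]
eef_rot: [1.341, 2.841, 0.0]
force: [-0.1, -0.8, -0.7]
grip_width: 0.0515
```

Request:
carry_out(rows=[{"fingers": 48, "offset": [0, 0.3, -0.8], "twist": [0, 0, 0]}, {"fingers": 50, "offset": [0, 0.3, -0.8], "twist": [0, 0, 0]}, {"fingers": 52, "offset": [0, 0.3, -0.8], "twist": [0, 0, 0]}, {"fingers": 54, "offset": [0, 0.3, -0.8], "twist": [0, 0, 0]}, {"fingers": 58, "offset": [0, 0.3, -0.8], "twist": [0, 0, 0]}, {"fingers": 64, "offset": [0, 0.3, -0.8], "twist": [0, 0, 0]}, {"fingers": 70, "offset": [0, 0.3, -0.8], "twist": [0, 0, 0]}, {"fingers": 70, "offset": [0, 0.3, 15], "twist": [0, 0, 0]}, {"fingers": 70, "offset": [0, 0.3, 50], "twist": [0, 0, 0]}, {"fingers": 70, "offset": [0, 0.3, 90], "twist": [0, 0, 0]}])

```text
time_s: 15.4
tcp_pos: [0.6461, -0.0076, 0.1097]
eef_rot: [-1.338, -2.835, 0.003]
force: [1.7, 0.5, -0.1]
grip_width: 0.0703
```

Request:
carry_out(rows=[{"fingers": 75, "offset": [-6, -36, 36], "twist": [0, 0, 0.1]}, {"fingers": 75, "offset": [-12, -75, 70], "twist": [0, 0, 0.2]}, {"fingers": 75, "offset": [-18, -114, 95], "twist": [0, 0, 0.32]}, {"fingers": 75, "offset": [-25, -153, 105], "twist": [0, 0, 0.44]}, {"fingers": 75, "offset": [-32, -192, 105], "twist": [0, 0, 0.56]}, {"fingers": 75, "offset": [-39, -231, 105], "twist": [0, 0, 0.68]}, {"fingers": 75, "offset": [-46, -268, 105], "twist": [0, 0, 0.8]}, {"fingers": 75, "offset": [-53, -298, 105], "twist": [0, 0, 0.92]}, {"fingers": 75, "offset": [-53, -298, 105], "twist": [0, 0, 1.04]}, {"fingers": 75, "offset": [-53, -298, 105], "twist": [0, 0, 1.04]}])

```text
time_s: 16.23
tcp_pos: [0.5946, -0.3085, 0.2166]
eef_rot: [0.245, -3.132, -0.0]
force: [0.5, 0.2, -0.9]
grip_width: 0.0753
```

```bash
cat > look.py <<'E'
from h import *
import sys
s=env.get_state();print(s["tcp_pos"],s["eef_rot"],s["grip_width"])
d=snap("wrist","wl"+sys.argv[1]);print("wrist",susanr(d),"table",persims(d,.0215,600),"plate",persims(d,.0615,600))
t=snap("top","tl"+sys.argv[1]);print("top",susanr(t),"table",persims(t,amin=100),"plate",persims(t,.0615,100))
E
python3 look.py 1
```

```text
[ 0.59455194 -0.30854449  0.21662662] [ 2.44967338e-01 -3.13195961e+00 -9.72020550e-05] 0.07527108992405931
wrist [(2, [-0.7, -2.1]), (3, [-1.3, -0.3]), (4, [-0.1, 1.0])] table [(array([ 564. , -273.4,   27.5]), array([371., 172.,  32.]))] plate [(array([ 559.7, -278.2,   24.5]), array([371., 172.,  32.]))]
top [(1, [4.4, -0.4]), (2, [3.0, -0.8]), (3, [1.9, -1.7]), (4, [0.1, -1.7])] table [(array([ 462.8, -431.6,   28.8]), array([489., 262.,  11.])), (array([662.1, -10.6,  27.1]), array([326., 192.,  10.]))] plate [(array([ 456. , -418.1,   27.9]), array([489., 262.,  11.])), (array([649.3,  -9.6,  26.3]), array([326., 192.,  10.]))]
```

The right-hand persimmon has been knocked to (0.564,-0.273), the announced disturbance. Approaching its new place and re-measuring.

Request:
carry_out(rows=[{"fingers": 76, "offset": [-15, 18, -20], "twist": [0, 0, 0]}, {"fingers": 76, "offset": [-30, 35, -50], "twist": [0, 0, 0]}, {"fingers": 76, "offset": [-30, 35, -85], "twist": [0, 0, 0]}, {"fingers": 76, "offset": [-30, 35, -90], "twist": [0, 0, 0]}, {"fingers": 76, "offset": [-30, 35, -90], "twist": [0, 0, 0]}, {"fingers": 76, "offset": [-30, 35, -90], "twist": [0, 0, 0]}])

```text
time_s: 16.83
tcp_pos: [0.5667, -0.2709, 0.1283]
eef_rot: [-0.248, 3.13, -0.002]
force: [0.3, 0.0, 0.1]
grip_width: 0.0759
```

```bash
python3 look.py 2
```

```text
[ 0.56674034 -0.27085957  0.12834846] [-2.48404343e-01  3.13024486e+00 -1.93448269e-03] 0.07585470721135743
wrist [] table [(array([ 564.8, -274.2,   28.2]), array([321., 219.,  40.]))] plate [(array([ 555.1, -275.1,   24.2]), array([321., 219.,  40.]))]
top [(1, [4.7, -0.4]), (2, [3.4, -0.9]), (3, [1.8, -1.8]), (4, [-0.1, -2.0])] table [(array([ 377.2, -304.8,   27.8]), array([443., 296.,  11.])), (array([ 462.8, -431.6,   28.8]), array([489., 262.,  11.])), (array([662.1, -10.6,  27.1]), array([326., 192.,  10.]))] plate [(array([ 372.9, -295. ,   27. ]), array([443., 296.,  11.])), (array([ 456. , -418.1,   27.9]), array([489., 262.,  11.])), (array([649.3,  -9.6,  26.3]), array([326., 192.,  10.]))]
```

View pics/wl2.png

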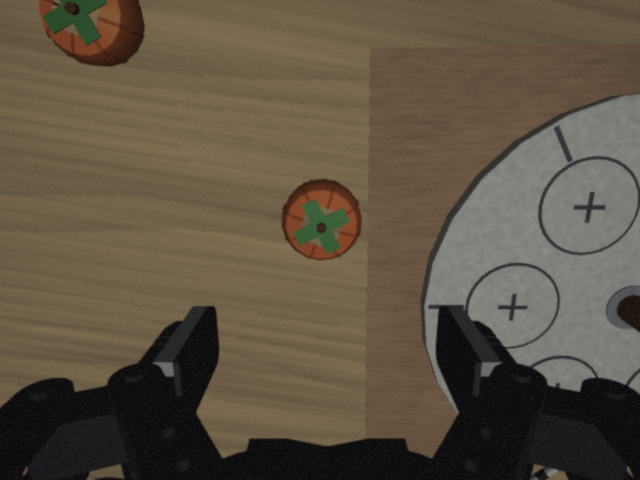

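The persimmon is upright at about (321,219), which is (0.5648,-0.2742), and clear of the plate. Descending to grip.

Request:
carry_out(rows=[{"fingers": 76, "offset": [-0.5, -3.5, -35], "twist": [0, 0, 0]}, {"fingers": 76, "offset": [-0.5, -3.5, -72], "twist": [0, 0, 0]}, {"fingers": 76, "offset": [-0.5, -3.5, -105], "twist": [0, 0, 0]}, {"fingers": 76, "offset": [-0.5, -3.5, -130], "twist": [0, 0, 0]}, {"fingers": 76, "offset": [-0.5, -3.5, -142], "twist": [0, 0, 0]}, {"fingers": 76, "offset": [-0.5, -3.5, -145], "twist": [0, 0, 0]}, {"fingers": 76, "offset": [-0.5, -3.5, -145], "twist": [0, 0, 0]}, {"fingers": 66, "offset": [-0.5, -3.5, -145], "twist": [0, 0, 0]}, {"fingers": 60, "offset": [-0.5, -3.5, -145], "twist": [0, 0, 0]}, {"fingers": 57, "offset": [-0.5, -3.5, -145], "twist": [0, 0, 0]}])

```text
time_s: 17.77
tcp_pos: [0.5664, -0.2754, -0.016]
eef_rot: [-0.248, 3.129, -0.004]
force: [0.3, 0.1, 0.6]
grip_width: 0.0574
```

Request:
carry_out(rows=[{"fingers": 54, "offset": [0, 0, 0], "twist": [0, 0, 0]}, {"fingers": 51, "offset": [0, 0, 0], "twist": [0, 0, 0]}, {"fingers": 48, "offset": [0, 0, 0], "twist": [0, 0, 0]}, {"fingers": 48, "offset": [0, 0, 0], "twist": [0, 0, 0]}, {"fingers": 48, "offset": [0, 0, 0], "twist": [0, 0, 0]}])

```text
time_s: 18.18
tcp_pos: [0.566, -0.2752, -0.0161]
eef_rot: [-0.248, 3.13, -0.002]
force: [-1.9, 2.4, 7.2]
grip_width: 0.051
```

Request:
carry_out(rows=[{"fingers": 48, "offset": [0, 0, 12], "twist": [0, 0, 0]}, {"fingers": 48, "offset": [0, 0, 40], "twist": [0, 0, 0]}, {"fingers": 48, "offset": [0, 0, 75], "twist": [0, 0, 0]}, {"fingers": 48, "offset": [4, 20, 95], "twist": [0, 0, 0]}, {"fingers": 48, "offset": [12, 55, 98], "twist": [0, 0, 0]}, {"fingers": 48, "offset": [22, 92, 95], "twist": [0, 0, 0]}, {"fingers": 48, "offset": [30, 120, 85], "twist": [0, 0, 0]}, {"fingers": 48, "offset": [34, 138, 70], "twist": [0, 0, 0]}, {"fingers": 48, "offset": [34, 138, 65], "twist": [0, 0, 0]}, {"fingers": 48, "offset": [34, 138, 65], "twist": [0, 0, 0]}])

```text
time_s: 19.02
tcp_pos: [0.5979, -0.1352, 0.0456]
eef_rot: [0.251, -3.129, -0.002]
force: [0.1, -0.7, 0.3]
grip_width: 0.0514
```

```bash
python3 look.py 3
```

```text
[ 0.59787764 -0.13516979  0.04560659] [ 2.51194796e-01 -3.12885294e+00 -1.68039262e-03] 0.05141915964625594
wrist [(3, [0.4, -4.6])] table [] plate []
top [(1, [1.6, -3.8]), (4, [-9.0, -21.0])] table [(array([ 377.2, -304.7,   27.9]), array([443., 296.,  11.])), (array([ 462.1, -431.1,   28.8]), array([489., 262.,  11.])), (array([662.1, -10.6,  27.1]), array([326., 192.,  10.]))] plate [(array([ 372.9, -294.9,   27.1]), array([443., 296.,  11.])), (array([ 455.3, -417.6,   27.9]), array([489., 262.,  11.])), (array([649.3,  -9.6,  26.3]), array([326., 192.,  10.]))]
```

```bash
python3 - <<'E'
from h import *
s=env.get_state();print(s["tcp_pos"])
d=snap("wrist","w11");print(persims(d,.083,600),proj(d,[*s["tcp_pos"][:2],.083]))
for z in (.04,):
  for k in range(1,6):
    a=1.736+k*np.pi/3;print(k,proj(d,[.5867+.08*np.cos(a),-.0585+.08*np.sin(a),z]))
E
```

```text
[ 0.59912006 -0.13733615  0.04741477]
[(array([ 601.7, -136.1,   32.2]), array([327., 321.,  80.]))] [323.5513056  318.25559634]
1 [608.12710276 121.20903088]
2 [417.47141635 122.71449204]
3 [323.89774714 277.49868128]
4 [403.35071731 403.54606524]
5 [559.89312602 402.58974966]
```

View pics/w11.png

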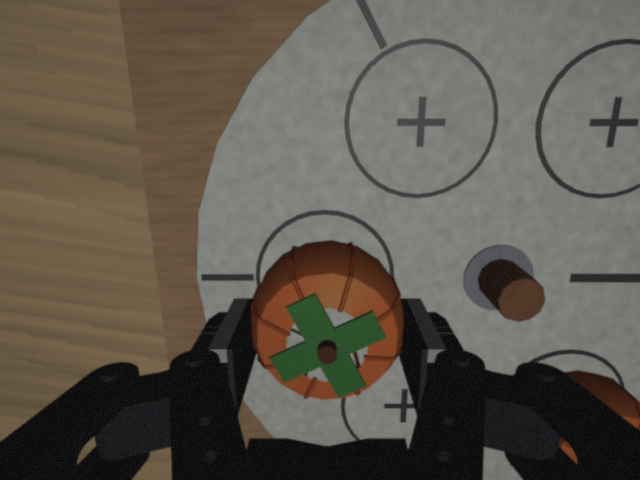

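Ring 3 sits directly below the held persimmon (its radial line ends at (253,277)). The other crosses are at (421,122), (614,122) and (402,405). Fitting the plate angle from these.

```bash
python3 - <<'E'
from h import *
s=env.get_state();print(s["tcp_pos"],s["eef_rot"])
d=snap("wrist")
pts={1:(614,122),2:(421,122),4:(402.5,405.5)}
w=[];v=[]
for k,p in pts.items():
    q=ray(d,*p,.04);w.append(q[0]+1j*q[1]);v.append(.08*np.exp(1j*k*np.pi/3))
A=np.c_[v,np.ones(3)];x=np.linalg.lstsq(A,np.array(w),rcond=None)[0];print(np.angle(x[0]),abs(x[0]),x[1])
for f,n in(("w1",0),):pass
t=snap("top","t12");print(susanr(t))
E
```

```text
[ 0.59945787 -0.13781794  0.04784472] [-2.46221873e-01  3.13057809e+00 -1.53017942e-03]
1.7232502385103121 1.0147705083756342 (0.5879219920173491-0.05758218203283477j)
[(1, [0.4, -2.4]), (4, [-8.5, -20.9])]
```

Request:
carry_out(rows=[{"fingers": 48, "offset": [0.5, 0.5, -8], "twist": [0, 0, 0]}, {"fingers": 48, "offset": [0.5, 0.5, -15], "twist": [0, 0, 0]}, {"fingers": 48, "offset": [0.5, 0.5, -20], "twist": [0, 0, 0]}, {"fingers": 48, "offset": [0.5, 0.5, -22.5], "twist": [0, 0, 0]}, {"fingers": 48, "offset": [0.5, 0.5, -23.3], "twist": [0, 0, 0]}, {"fingers": 48, "offset": [0.5, 0.5, -23.3], "twist": [0, 0, 0]}, {"fingers": 48, "offset": [0.5, 0.5, -23.3], "twist": [0, 0, 0]}, {"fingers": 48, "offset": [0.5, 0.5, -23.3], "twist": [0, 0, 0]}])

```text
time_s: 19.93
tcp_pos: [0.6001, -0.1361, 0.024]
eef_rot: [-0.248, 3.131, -0.001]
force: [1.6, 1.4, 5.0]
grip_width: 0.0513
```

Request:
carry_out(rows=[{"fingers": 50, "offset": [0, 0, 0], "twist": [0, 0, 0]}, {"fingers": 52, "offset": [0, 0, 0], "twist": [0, 0, 0]}, {"fingers": 54, "offset": [0, 0, 0], "twist": [0, 0, 0]}, {"fingers": 57, "offset": [0, 0, 0], "twist": [0, 0, 0]}, {"fingers": 62, "offset": [0, 0, 0], "twist": [0, 0, 0]}, {"fingers": 68, "offset": [0, 0, 0], "twist": [0, 0, 0]}, {"fingers": 70, "offset": [0, 0, 15], "twist": [0, 0, 0]}, {"fingers": 70, "offset": [0, 0, 45], "twist": [0, 0, 0]}, {"fingers": 70, "offset": [0, 0, 85], "twist": [0, 0, 0]}, {"fingers": 70, "offset": [0, 0, 120], "twist": [0, 0, 0]}])

```text
time_s: 20.77
tcp_pos: [0.5989, -0.1357, 0.1444]
eef_rot: [0.248, -3.13, -0.001]
force: [1.5, -0.1, 0.4]
grip_width: 0.0703
```

Request:
carry_out(rows=[{"fingers": 76, "offset": [-28, -21, 10], "twist": [0, 0, -0.11]}, {"fingers": 76, "offset": [-56, -42, 20], "twist": [0, 0, -0.23]}, {"fingers": 76, "offset": [-84, -63, 30], "twist": [0, 0, -0.35]}, {"fingers": 76, "offset": [-112, -84, 40], "twist": [0, 0, -0.47]}, {"fingers": 76, "offset": [-140, -105, 40], "twist": [0, 0, -0.59]}, {"fingers": 76, "offset": [-168, -126, 40], "twist": [0, 0, -0.71]}, {"fingers": 76, "offset": [-196, -147, 40], "twist": [0, 0, -0.83]}, {"fingers": 76, "offset": [-223, -168, 40], "twist": [0, 0, -0.95]}, {"fingers": 76, "offset": [-223, -168, 40], "twist": [0, 0, -1.04]}, {"fingers": 76, "offset": [-223, -168, 40], "twist": [0, 0, -1.04]}])

```text
time_s: 21.6
tcp_pos: [0.3751, -0.3048, 0.1833]
eef_rot: [-1.348, -2.838, -0.0]
force: [-0.5, -0.4, 0.2]
grip_width: 0.0758
```

```bash
python3 look.py 4; python3 look.py 5
```

```text
[ 0.37514616 -0.30482817  0.18330386] [-1.34753374e+00 -2.83766193e+00 -2.15188436e-04] 0.07578188070204012
wrist [] table [(array([ 462.5, -430.5,   32.8]), array([314., 371.,  31.])), (array([ 376.9, -303. ,   27.9]), array([330., 208.,  34.]))] plate [(array([ 446.9, -409.1,   28.9]), array([314., 371.,  31.])), (array([ 371.4, -296.6,   24.6]), array([330., 208.,  34.]))]
top [(1, [4.9, 0.8]), (2, [3.2, -0.4]), (4, [2.0, -1.0])] table [(array([ 609.1, -142.1,   27.6]), array([376., 210.,  10.])), (array([661.2,  -9.9,  27.3]), array([326., 192.,  10.]))] plate [(array([ 598. , -137.1,   26.8]), array([376., 210.,  10.])), (array([648.5,  -8.9,  26.5]), array([326., 192.,  10.]))]
[ 0.37646648 -0.30379361  0.18333611] [-1.33758240e+00 -2.84244365e+00 -4.44378118e-04] 0.076147252590148
wrist [] table [(array([ 462.6, -430.6,   32.9]), array([311., 371.,  32.])), (array([ 376.6, -303.5,   28.3]), array([328., 208.,  34.]))] plate [(array([ 447. , -409.1,   29. ]), array([311., 371.,  32.])), (array([ 371.2, -297. ,   24.9]), array([328., 208.,  34.]))]
top [(1, [4.7, 0.3]), (2, [3.5, -0.2]), (4, [1.7, -1.2])] table [(array([ 609. , -142.4,   27.6]), array([376., 210.,  10.])), (array([661.1,  -9.9,  27.5]), array([326., 192.,  10.]))] plate [(array([ 597.9, -137.4,   26.8]), array([376., 210.,  10.])), (array([648.4,  -8.8,  26.6]), array([326., 192.,  10.]))]
```

Placed ones measure (598,-137) and (648,-9), within 2 mm of their rings. Descending on the third at (0.3766,-0.3035).

Request:
carry_out(rows=[{"fingers": 76, "offset": [0, 0, -40], "twist": [0, 0, 0]}, {"fingers": 76, "offset": [0, 0, -80], "twist": [0, 0, 0]}, {"fingers": 76, "offset": [0, 0, -118], "twist": [0, 0, 0]}, {"fingers": 76, "offset": [0, 0, -150], "twist": [0, 0, 0]}, {"fingers": 76, "offset": [0, 0, -176], "twist": [0, 0, 0]}, {"fingers": 76, "offset": [0, 0, -194], "twist": [0, 0, 0]}, {"fingers": 76, "offset": [0, 0, -202], "twist": [0, 0, 0]}, {"fingers": 76, "offset": [0, 0, -202], "twist": [0, 0, 0]}, {"fingers": 66, "offset": [0, 0, -202], "twist": [0, 0, 0]}, {"fingers": 60, "offset": [0, 0, -202], "twist": [0, 0, 0]}])

```text
time_s: 22.63
tcp_pos: [0.3777, -0.3049, -0.0171]
eef_rot: [1.338, 2.84, -0.002]
force: [-0.6, 0.0, 0.0]
grip_width: 0.0603
```

Request:
carry_out(rows=[{"fingers": 56, "offset": [0, 0, 0], "twist": [0, 0, 0]}, {"fingers": 54, "offset": [0, 0, 0], "twist": [0, 0, 0]}, {"fingers": 51, "offset": [0, 0, 0], "twist": [0, 0, 0]}, {"fingers": 48, "offset": [0, 0, 0], "twist": [0, 0, 0]}, {"fingers": 48, "offset": [0, 0, 0], "twist": [0, 0, 0]}, {"fingers": 48, "offset": [0, 0, 0], "twist": [0, 0, 0]}])

```text
time_s: 23.13
tcp_pos: [0.3773, -0.3048, -0.0167]
eef_rot: [1.34, 2.839, -0.001]
force: [-0.5, 2.8, 8.7]
grip_width: 0.0513
```

Request:
carry_out(rows=[{"fingers": 48, "offset": [0, 0, 12], "twist": [0, 0, 0]}, {"fingers": 48, "offset": [0, 0, 45], "twist": [0, 0, 0]}, {"fingers": 48, "offset": [10, 13, 80], "twist": [0, 0, 0]}, {"fingers": 48, "offset": [32, 42, 90], "twist": [0, 0, 0]}, {"fingers": 48, "offset": [56, 74, 90], "twist": [0, 0, 0]}, {"fingers": 48, "offset": [80, 105, 90], "twist": [0, 0, 0]}, {"fingers": 48, "offset": [104, 137, 85], "twist": [0, 0, 0]}, {"fingers": 48, "offset": [128, 168, 75], "twist": [0, 0, 0]}, {"fingers": 48, "offset": [144, 189, 65], "twist": [0, 0, 0]}, {"fingers": 48, "offset": [148, 194, 60], "twist": [0, 0, 0]}])

```text
time_s: 23.97
tcp_pos: [0.5259, -0.1067, 0.0411]
eef_rot: [1.335, 2.844, 0.001]
force: [-0.2, -0.8, 0.0]
grip_width: 0.0512
```

Request:
carry_out(rows=[{"fingers": 48, "offset": [0, 0, 0], "twist": [0, 0, 0]}, {"fingers": 48, "offset": [0, 0, 0], "twist": [0, 0, 0]}, {"fingers": 48, "offset": [0, 0, 0], "twist": [0, 0, 0]}])

```text
time_s: 24.22
tcp_pos: [0.5243, -0.111, 0.0421]
eef_rot: [1.342, 2.84, -0.0]
force: [-0.5, -0.6, -0.4]
grip_width: 0.0514
```

```bash
cat >> h.py <<'E'
def crosses(d,C=(.5867,-.0585),g=1.736):
    """sharp cross finder by template matching; returns spot: (radial, tangential) error mm, score"""
    gr=cv2.cvtColor(d["img"],cv2.COLOR_BGR2GRAY).astype(np.float32);o={}
    for k in range(1,6):
        a=g+k*np.pi/3;c0=np.array([C[0]+.08*np.cos(a),C[1]+.08*np.sin(a),.04])
        T=np.full(gr.shape,200,np.uint8);e1=np.array([np.cos(a),np.sin(a),0]);e2=np.array([-np.sin(a),np.cos(a),0])
        for e in(e1,e2):cv2.line(T,*[tuple(int(round(v*16)) for v in proj(d,c0+s*.012*e)) for s in(-1,1)],60,3,cv2.LINE_AA,4)
        x,y=np.round(proj(d,c0)).astype(int);s=np.linalg.norm(proj(d,c0+.016*e1)-proj(d,c0));r=int(s);m=int(s*.8)
        if not(r+m<x<639-r-m and r+m<y<479-r-m):continue
        M=cv2.matchTemplate(gr[y-r-m:y+r+m+1,x-r-m:x+r+m+1],T[y-r:y+r+1,x-r:x+r+1].astype(np.float32),cv2.TM_CCOEFF_NORMED)
        _,sc,_,(mx,my)=cv2.minMaxLoc(M)
        q=ray(d,*(proj(d,c0)+[mx-m,my-m]),.04)-c0
        if sc>.6:o[k]=[round(1e3*q@e1,1),round(1e3*q@e2,1),round(float(sc),2)]
    return o
E
python3 - <<'E'
from h import *
s=env.get_state();print(s["tcp_pos"],s["grip_width"],s["force"])
d=snap("wrist","w13");print(crosses(d),crosses(snap("top")),crosses(snap("scene")))
E
```

```text
[ 0.52432059 -0.11102102  0.04207607] 0.051429719946970445 [-0.45965006 -0.55073552 -0.41175262]
{} {} {3: [np.float64(-2.2), np.float64(-1.3), 0.76], 5: [np.float64(6.1), np.float64(-1.9), 0.64]}
```

Request:
carry_out(rows=[{"fingers": 48, "offset": [1, 0.5, -7], "twist": [0, 0, 0]}, {"fingers": 48, "offset": [1, 0.5, -13], "twist": [0, 0, 0]}, {"fingers": 48, "offset": [1, 0.5, -16.5], "twist": [0, 0, 0]}, {"fingers": 48, "offset": [1, 0.5, -18], "twist": [0, 0, 0]}, {"fingers": 48, "offset": [1, 0.5, -18.8], "twist": [0, 0, 0]}, {"fingers": 48, "offset": [1, 0.5, -18.8], "twist": [0, 0, 0]}, {"fingers": 48, "offset": [1, 0.5, -18.8], "twist": [0, 0, 0]}])

```text
time_s: 24.95
tcp_pos: [0.526, -0.1103, 0.0234]
eef_rot: [1.34, 2.84, -0.002]
force: [-1.6, -0.5, 5.4]
grip_width: 0.0507
```

Request:
carry_out(rows=[{"fingers": 50, "offset": [0, 0, 0], "twist": [0, 0, 0]}, {"fingers": 52, "offset": [0, 0, 0], "twist": [0, 0, 0]}, {"fingers": 54, "offset": [0, 0, 0], "twist": [0, 0, 0]}, {"fingers": 57, "offset": [0, 0, 0], "twist": [0, 0, 0]}, {"fingers": 62, "offset": [0, 0, 0], "twist": [0, 0, 0]}, {"fingers": 68, "offset": [0, 0, 0], "twist": [0, 0, 0]}, {"fingers": 70, "offset": [0, 0, 15], "twist": [0, 0, 0]}, {"fingers": 70, "offset": [0, 0, 45], "twist": [0, 0, 0]}, {"fingers": 70, "offset": [0, 0, 85], "twist": [0, 0, 0]}, {"fingers": 70, "offset": [0, 0, 125], "twist": [0, 0, 0]}])

```text
time_s: 25.78
tcp_pos: [0.5243, -0.1088, 0.1479]
eef_rot: [-1.339, -2.838, -0.0]
force: [0.1, 0.2, -0.2]
grip_width: 0.0702
```

Request:
carry_out(rows=[{"fingers": 76, "offset": [-7, -36, 10], "twist": [0, 0, -0.12]}, {"fingers": 76, "offset": [-14, -73, 20], "twist": [0, 0, -0.24]}, {"fingers": 76, "offset": [-21, -110, 30], "twist": [0, 0, -0.36]}, {"fingers": 76, "offset": [-28, -147, 40], "twist": [0, 0, -0.48]}, {"fingers": 76, "offset": [-35, -184, 40], "twist": [0, 0, -0.6]}, {"fingers": 76, "offset": [-42, -221, 40], "twist": [0, 0, -0.72]}, {"fingers": 76, "offset": [-49, -258, 40], "twist": [0, 0, -0.84]}, {"fingers": 76, "offset": [-57, -292, 40], "twist": [0, 0, -0.96]}, {"fingers": 76, "offset": [-63, -320, 40], "twist": [0, 0, -1.05]}, {"fingers": 76, "offset": [-63, -320, 40], "twist": [0, 0, -1.05]}])

```text
time_s: 26.62
tcp_pos: [0.4607, -0.4341, 0.1873]
eef_rot: [2.59, 1.776, -0.002]
force: [0.1, -0.4, 0.6]
grip_width: 0.076
```

```bash
sleep 0; python3 look.py 6 | head -1; python3 look.py 7; python3 -c "
from h import *
print(crosses(snap('top')),crosses(snap('scene')))"
```

```text
[ 0.46068408 -0.43406034  0.18725949] [ 2.59003090e+00  1.77641351e+00 -1.77504781e-03] 0.07597123128366366
[ 0.4619747  -0.42993272  0.18704501] [-2.58402649e+00 -1.78471770e+00 -5.30337984e-04] 0.0757557568266599
wrist [] table [(array([ 461.3, -429.5,   28. ]), array([327., 206.,  33.]))] plate [(array([ 464.3, -421.7,   24.7]), array([327., 206.,  33.]))]
top [(1, [4.1, 3.4]), (4, [2.5, -1.3])] table [(array([ 533.6, -114.9,   27.4]), array([367., 238.,  10.])), (array([ 610.1, -143. ,   27.6]), array([376., 210.,  10.])), (array([660.7,  -7.9,  27.7]), array([326., 193.,  10.]))] plate [(array([ 524.7, -110.7,   26.6]), array([367., 238.,  10.])), (array([ 598.9, -138. ,   26.7]), array([376., 210.,  10.])), (array([648. ,  -6.9,  26.8]), array([326., 193.,  10.]))]
{} {2: [np.float64(0.1), np.float64(-5.1), 0.6], 3: [np.float64(-2.2), np.float64(-1.3), 0.71], 5: [np.float64(6.0), np.float64(0.5), 0.64]}
```

Three are in place, at (525,-111), (599,-138) and (648,-7) mm. The fourth is at (0.4613,-0.4295).

Request:
carry_out(rows=[{"fingers": 76, "offset": [-0.5, 0.5, -40], "twist": [0, 0, 0]}, {"fingers": 76, "offset": [-0.5, 0.5, -80], "twist": [0, 0, 0]}, {"fingers": 76, "offset": [-0.5, 0.5, -118], "twist": [0, 0, 0]}, {"fingers": 76, "offset": [-0.5, 0.5, -150], "twist": [0, 0, 0]}, {"fingers": 76, "offset": [-0.5, 0.5, -178], "twist": [0, 0, 0]}, {"fingers": 76, "offset": [-0.5, 0.5, -197], "twist": [0, 0, 0]}, {"fingers": 76, "offset": [-0.5, 0.5, -205], "twist": [0, 0, 0]}, {"fingers": 76, "offset": [-0.5, 0.5, -205], "twist": [0, 0, 0]}, {"fingers": 66, "offset": [-0.5, 0.5, -205], "twist": [0, 0, 0]}, {"fingers": 60, "offset": [-0.5, 0.5, -205], "twist": [0, 0, 0]}])

```text
time_s: 27.75
tcp_pos: [0.4632, -0.43, -0.0152]
eef_rot: [2.581, 1.785, 0.0]
force: [-0.0, -0.2, -0.5]
grip_width: 0.0601
```

Request:
carry_out(rows=[{"fingers": 56, "offset": [0, 0, 0], "twist": [0, 0, 0]}, {"fingers": 54, "offset": [0, 0, 0], "twist": [0, 0, 0]}, {"fingers": 51, "offset": [0, 0, 0], "twist": [0, 0, 0]}, {"fingers": 48, "offset": [0, 0, 0], "twist": [0, 0, 0]}, {"fingers": 48, "offset": [0, 0, 0], "twist": [0, 0, 0]}, {"fingers": 48, "offset": [0, 0, 0], "twist": [0, 0, 0]}])

```text
time_s: 28.25
tcp_pos: [0.4628, -0.43, -0.0152]
eef_rot: [2.582, 1.785, 0.0]
force: [-1.0, 1.8, 6.2]
grip_width: 0.0513
```

Request:
carry_out(rows=[{"fingers": 48, "offset": [0, 0, 12], "twist": [0, 0, 0]}, {"fingers": 48, "offset": [0, 0, 45], "twist": [0, 0, 0]}, {"fingers": 48, "offset": [0, 0, 85], "twist": [0, 0, 0]}, {"fingers": 48, "offset": [10, 18, 115], "twist": [0, 0, 0]}, {"fingers": 48, "offset": [27, 47, 130], "twist": [0, 0, 0]}, {"fingers": 48, "offset": [46, 80, 135], "twist": [0, 0, 0]}, {"fingers": 48, "offset": [66, 115, 135], "twist": [0, 0, 0]}, {"fingers": 48, "offset": [86, 150, 135], "twist": [0, 0, 0]}, {"fingers": 48, "offset": [106, 185, 135], "twist": [0, 0, 0]}, {"fingers": 48, "offset": [126, 219, 135], "twist": [0, 0, 0]}])

```text
time_s: 29.08
tcp_pos: [0.5888, -0.2082, 0.1191]
eef_rot: [2.583, 1.786, 0.001]
force: [0.8, -0.7, 0.3]
grip_width: 0.0509
```

Request:
carry_out(rows=[{"fingers": 48, "offset": [20, 35, 0], "twist": [0, 0, 0]}, {"fingers": 48, "offset": [40, 70, 0], "twist": [0, 0, 0]}, {"fingers": 48, "offset": [58, 100, 0], "twist": [0, 0, 0]}, {"fingers": 48, "offset": [70, 120, -12], "twist": [0, 0, 0]}, {"fingers": 48, "offset": [73, 125, -40], "twist": [0, 0, 0]}, {"fingers": 48, "offset": [73, 125, -65], "twist": [0, 0, 0]}, {"fingers": 48, "offset": [73, 125, -75], "twist": [0, 0, 0]}, {"fingers": 48, "offset": [73, 125, -75], "twist": [0, 0, 0]}, {"fingers": 48, "offset": [73, 125, -75], "twist": [0, 0, 0]}, {"fingers": 48, "offset": [73, 125, -75], "twist": [0, 0, 0]}])

```text
time_s: 29.92
tcp_pos: [0.6623, -0.0859, 0.045]
eef_rot: [2.583, 1.784, 0.003]
force: [0.0, -0.7, 0.6]
grip_width: 0.0514
```

```bash
python3 - <<'E'
from h import *
s=env.get_state();print(s["tcp_pos"],s["grip_width"],s["force"])
d=snap("wrist","w14");print(crosses(d),susanr(d))
E
```

```text
[ 0.66227191 -0.08587047  0.04498269] 0.051405617782910105 [ 0.04461694 -0.67343699  0.566548  ]
{} [(4, [0.1, 4.0]), (5, [2.8, -1.2])]
```

View pics/w14.png

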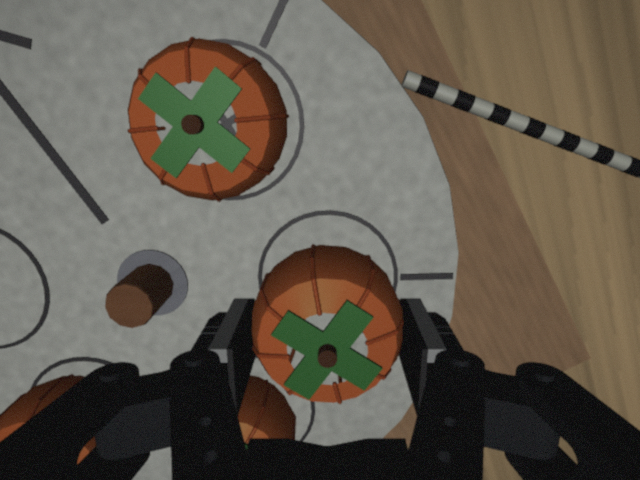

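The fourth is held centred over ring 4 (ring mid-column 328, stem at (327,355) in perspective), and the others stand upright. Setting it down.

Request:
carry_out(rows=[{"fingers": 48, "offset": [-0.5, -0.5, -8], "twist": [0, 0, 0]}, {"fingers": 48, "offset": [-0.5, -0.5, -14], "twist": [0, 0, 0]}, {"fingers": 48, "offset": [-0.5, -0.5, -18], "twist": [0, 0, 0]}, {"fingers": 48, "offset": [-0.5, -0.5, -19.5], "twist": [0, 0, 0]}, {"fingers": 48, "offset": [-0.5, -0.5, -20], "twist": [0, 0, 0]}, {"fingers": 48, "offset": [-0.5, -0.5, -20], "twist": [0, 0, 0]}, {"fingers": 48, "offset": [-0.5, -0.5, -20], "twist": [0, 0, 0]}])

```text
time_s: 30.55
tcp_pos: [0.6606, -0.0854, 0.0248]
eef_rot: [-2.583, -1.787, 0.001]
force: [-6.8, 1.4, 12.4]
grip_width: 0.051
```

Request:
carry_out(rows=[{"fingers": 50, "offset": [0, 0, 0], "twist": [0, 0, 0]}, {"fingers": 52, "offset": [0, 0, 0], "twist": [0, 0, 0]}, {"fingers": 54, "offset": [0, 0, 0], "twist": [0, 0, 0]}, {"fingers": 57, "offset": [0, 0, 0], "twist": [0, 0, 0]}, {"fingers": 62, "offset": [0, 0, 0], "twist": [0, 0, 0]}, {"fingers": 68, "offset": [0, 0, 0], "twist": [0, 0, 0]}, {"fingers": 70, "offset": [0, 0, 15], "twist": [0, 0, 0]}, {"fingers": 70, "offset": [0, 0, 45], "twist": [0, 0, 0]}, {"fingers": 70, "offset": [0, 0, 85], "twist": [0, 0, 0]}, {"fingers": 70, "offset": [0, 0, 125], "twist": [0, 0, 0]}])

```text
time_s: 31.38
tcp_pos: [0.6596, -0.0852, 0.149]
eef_rot: [-2.583, -1.786, 0.002]
force: [0.4, -0.2, 1.0]
grip_width: 0.07
```

Request:
carry_out(rows=[{"fingers": 75, "offset": [-10, 30, 15], "twist": [0, 0, 0.12]}, {"fingers": 75, "offset": [-20, 60, 30], "twist": [0, 0, 0.24]}, {"fingers": 75, "offset": [-30, 90, 45], "twist": [0, 0, 0.36]}, {"fingers": 75, "offset": [-42, 120, 60], "twist": [0, 0, 0.48]}, {"fingers": 75, "offset": [-56, 148, 70], "twist": [0, 0, 0.6]}, {"fingers": 75, "offset": [-72, 168, 80], "twist": [0, 0, 0.72]}, {"fingers": 75, "offset": [-88, 175, 90], "twist": [0, 0, 0.84]}, {"fingers": 75, "offset": [-100, 180, 90], "twist": [0, 0, 0.93]}, {"fingers": 75, "offset": [-100, 180, 90], "twist": [0, 0, 0.93]}, {"fingers": 75, "offset": [-100, 180, 90], "twist": [0, 0, 0.93]}])

```text
time_s: 32.22
tcp_pos: [0.5605, 0.0947, 0.2386]
eef_rot: [1.51, 2.753, 0.001]
force: [0.5, -0.1, -0.2]
grip_width: 0.0749
```

```bash
python3 look.py 8|tail -2; python3 - <<'E'
from h import *
s=env.get_state();print(s["tcp_pos"],s["eef_rot"])
d=snap("wrist","w15");print(can(d),[proj(d,[.550,.1625,z]) for z in (.01,.1,.14)])
for k in range(6):
    a=1.736+k*np.pi/3;print(k,proj(d,[.5867+.08*np.cos(a),-.0585+.08*np.sin(a),.04]))
E
```

```text
wrist [(1, [0.1, 2.9]), (5, [0.5, 10.9])] table [(array([661.4, -25.7,  34.5]), array([347., 343.,  30.]))] plate [(array([ 599. , -138.6,   34.9]), array([232., 418.,  30.])), (array([661.4, -86.3,  34. ]), array([314., 410.,  29.])), (array([647.2,  -7.3,  31. ]), array([347., 343.,  30.]))]
top [(1, [5.8, 2.7])] table [(array([ 534.2, -115. ,   27.2]), array([367., 237.,  10.])), (array([ 611. , -141.8,   27.6]), array([376., 210.,  10.])), (array([660.5,  -8.4,  27.7]), array([326., 193.,  10.])), (array([673.6, -91.2,  27.9]), array([356., 187.,  10.]))] plate [(array([ 525.3, -110.8,   26.4]), array([367., 237.,  10.])), (array([ 599.8, -136.8,   26.8]), array([376., 210.,  10.])), (array([647.8,  -7.4,  26.9]), array([326., 193.,  10.])), (array([660.5, -87.7,  27.1]), array([356., 187.,  10.]))]
[0.56092613 0.0940679  0.23775477] [ 1.51180261e+00  2.75367513e+00 -5.94566978e-05]
(array([0.54888781, 0.16380574]), np.int64(174)) [array([356.73762261, 125.85383364]), array([365.06492568, 128.74611628]), array([370.49441006, 130.63191332])]
0 [296.20107191 272.24727439]
1 [212.69893313 281.8752918 ]
2 [186.94026796 350.69979992]
3 [238.94145077 405.22048506]
4 [315.2655299  397.22873743]
5 [346.44957038 333.19246898]
```

View pics/w15.png

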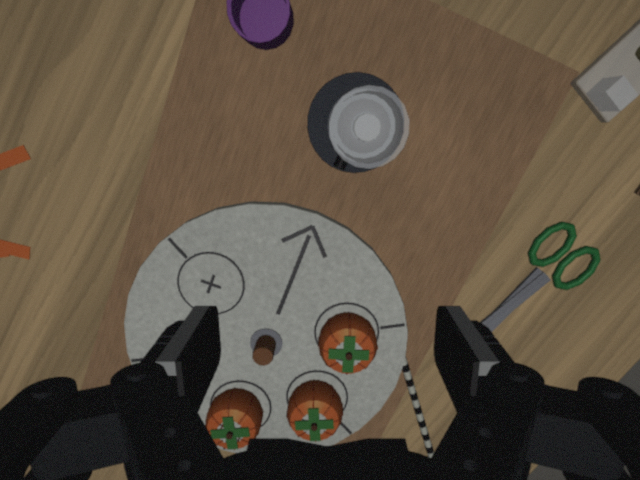

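All four stand on rings. The can's cap top is at (369,127), the arrow tip at (313,227), and the free ring's cross at (210,284). I compute the arrow angle now.

```bash
python3 - <<'E'
from h import *
from scipy.optimize import minimize_scalar
s=env.get_state();print(s["tcp_pos"])
d=snap("wrist","w16");print(susanr(d),susanr(d,g=1.765))
C=np.array([.5867,-.0585])
gr=cv2.cvtColor(d["img"],cv2.COLOR_BGR2GRAY).astype(float)
from scipy.ndimage import map_coordinates
def f(g,C=C):
    P=np.array([proj(d,[C[0]+r*np.cos(g),C[1]+r*np.sin(g),.04]) for r in np.linspace(.03,.11,60)])
    return map_coordinates(gr,[P[:,1],P[:,0]],order=1).mean()
for c in (C,C+[.0005,0],C-[.001,0],C+[.001,0]):
    G=np.arange(1.65,1.85,.002);v=np.array([f(g,c) for g in G]);w=np.clip(v.min()+15-v,0,None);print("arrow",c,(w*G).sum()/w.sum(),v.min())
k=ray(d,369,127,.14);print("captop",k)
p1=ray(d,279,313,.04);p2=ray(d,308,238,.04);print("shaft dir",np.arctan2(*(p2-p1)[[1,0]]))
E
```

```text
[0.56093496 0.09399577 0.23751214]
[(1, [0.0, 2.9]), (5, [1.5, 11.0])] [(1, [0.1, 0.6])]
arrow [ 0.5867 -0.0585] 1.7617480567627544 59.47369995237024
arrow [ 0.5872 -0.0585] 1.767959840369228 59.77270428289895
arrow [ 0.5857 -0.0585] 1.7493832716371525 59.897797909447966
arrow [ 0.5877 -0.0585] 1.7742591364518903 60.40148070853585
captop [0.54790124 0.16374899 0.14      ]
shaft dir 1.7707670087428975
```

The arrow is about +0.027 rad (1.5°) past the can, since the placings nudged the plate slightly. I trim it with the knob, jaws along the free ring 1 direction.

Request:
carry_out(rows=[{"fingers": 44, "offset": [3, -18, 0], "twist": [0, 0, -0.12]}, {"fingers": 44, "offset": [7, -40, 0], "twist": [0, 0, -0.24]}, {"fingers": 44, "offset": [11, -65, 0], "twist": [0, 0, -0.36]}, {"fingers": 44, "offset": [15, -90, 0], "twist": [0, 0, -0.48]}, {"fingers": 44, "offset": [19, -115, 0], "twist": [0, 0, -0.6]}, {"fingers": 44, "offset": [23, -138, 0], "twist": [0, 0, -0.72]}, {"fingers": 44, "offset": [26, -152, 0], "twist": [0, 0, -0.84]}, {"fingers": 44, "offset": [26, -152, -20], "twist": [0, 0, -0.91]}, {"fingers": 44, "offset": [26, -152, -55], "twist": [0, 0, -0.91]}, {"fingers": 44, "offset": [26, -152, -90], "twist": [0, 0, -0.91]}])

```text
time_s: 33.25
tcp_pos: [0.5879, -0.0589, 0.1478]
eef_rot: [2.566, 1.807, 0.003]
force: [0.7, 1.2, -0.7]
grip_width: 0.0442
```

Request:
carry_out(rows=[{"fingers": 44, "offset": [0, 0, -25], "twist": [0, 0, 0]}, {"fingers": 44, "offset": [0, 0, -50], "twist": [0, 0, 0]}, {"fingers": 44, "offset": [0, 0, -60], "twist": [0, 0, 0]}, {"fingers": 44, "offset": [0, 0, -60], "twist": [0, 0, 0]}, {"fingers": 44, "offset": [0, 0, -60], "twist": [0, 0, 0]}])

```text
time_s: 33.67
tcp_pos: [0.5869, -0.0579, 0.088]
eef_rot: [-2.567, -1.811, 0.0]
force: [-0.1, -0.4, -0.1]
grip_width: 0.0436
```

```bash
python3 - <<'E'
from h import *
s=env.get_state();print(s["tcp_pos"],s["eef_rot"],s["force"],s["grip_width"])
E
```

```text
[ 0.58690942 -0.05785234  0.08798215] [-2.56683348e+00 -1.81127516e+00  7.34547171e-05] [-0.07378541 -0.3520151  -0.11735491] 0.043624533786510565
```

Centred. Down to 0.024, gentle pinch with low force.

Request:
carry_out(rows=[{"fingers": 44, "offset": [0, -0.5, -20], "twist": [0, 0, 0]}, {"fingers": 44, "offset": [0, -0.5, -40], "twist": [0, 0, 0]}, {"fingers": 44, "offset": [0, -0.5, -55], "twist": [0, 0, 0]}, {"fingers": 44, "offset": [0, -0.5, -63], "twist": [0, 0, 0]}, {"fingers": 40, "offset": [0, -0.5, -63], "twist": [0, 0, 0]}, {"fingers": 32, "offset": [0, -0.5, -63], "twist": [0, 0, 0]}, {"fingers": 26, "offset": [0, -0.5, -63], "twist": [0, 0, 0]}, {"fingers": 22, "offset": [0, -0.5, -63], "twist": [0, 0, 0]}, {"fingers": 19, "offset": [0, -0.5, -63], "twist": [0, 0, 0]}, {"fingers": 16, "offset": [0, -0.5, -63], "twist": [0, 0, 0]}], grip_force=25)

```text
time_s: 34.5
tcp_pos: [0.5877, -0.0583, 0.0264]
eef_rot: [2.564, 1.811, 0.002]
force: [-1.2, 1.0, 5.3]
grip_width: 0.0179
```

Request:
carry_out(rows=[{"fingers": 15, "offset": [0, 0, 0], "twist": [0, 0, 0]}, {"fingers": 15, "offset": [0, 0, 0], "twist": [0, 0, -0.003]}, {"fingers": 15, "offset": [0, 0, 0], "twist": [0, 0, -0.009]}, {"fingers": 15, "offset": [0, 0, 0], "twist": [0, 0, -0.017]}, {"fingers": 15, "offset": [0, 0, 0], "twist": [0, 0, -0.024]}, {"fingers": 15, "offset": [0, 0, 0], "twist": [0, 0, -0.028]}, {"fingers": 15, "offset": [0, 0, 0], "twist": [0, 0, -0.028]}, {"fingers": 15, "offset": [0, 0, 0], "twist": [0, 0, -0.028]}])

```text
time_s: 35.17
tcp_pos: [0.5877, -0.0583, 0.0264]
eef_rot: [2.59, 1.775, 0.002]
force: [-0.9, 0.2, 6.8]
grip_width: 0.0179
```

Request:
carry_out(rows=[{"fingers": 17, "offset": [0, 0, 0], "twist": [0, 0, 0]}, {"fingers": 18.5, "offset": [0, 0, 0], "twist": [0, 0, 0]}, {"fingers": 20, "offset": [0, 0, 0], "twist": [0, 0, 0]}, {"fingers": 23, "offset": [0, 0, 0], "twist": [0, 0, 0]}, {"fingers": 30, "offset": [0, 0, 0], "twist": [0, 0, 0]}, {"fingers": 40, "offset": [0, 0, 0], "twist": [0, 0, 0]}, {"fingers": 44, "offset": [0, 0, 10], "twist": [0, 0, 0]}, {"fingers": 44, "offset": [0, 0, 40], "twist": [0, 0, 0]}, {"fingers": 44, "offset": [0, 0, 80], "twist": [0, 0, 0]}, {"fingers": 44, "offset": [0, 0, 120], "twist": [0, 0, 0]}])

```text
time_s: 36.0
tcp_pos: [0.5854, -0.0576, 0.1455]
eef_rot: [-2.59, -1.775, 0.003]
force: [0.9, -0.9, 0.3]
grip_width: 0.044
```

Request:
carry_out(rows=[{"fingers": 75, "offset": [-3, 18, 30], "twist": [0, 0, 0.12]}, {"fingers": 75, "offset": [-7, 40, 55], "twist": [0, 0, 0.24]}, {"fingers": 75, "offset": [-11, 65, 80], "twist": [0, 0, 0.36]}, {"fingers": 75, "offset": [-15, 90, 92], "twist": [0, 0, 0.48]}, {"fingers": 75, "offset": [-19, 115, 92], "twist": [0, 0, 0.6]}, {"fingers": 75, "offset": [-23, 138, 92], "twist": [0, 0, 0.72]}, {"fingers": 75, "offset": [-26, 152, 92], "twist": [0, 0, 0.84]}, {"fingers": 75, "offset": [-26, 152, 92], "twist": [0, 0, 0.938]}, {"fingers": 75, "offset": [-26, 152, 92], "twist": [0, 0, 0.938]}, {"fingers": 75, "offset": [-26, 152, 92], "twist": [0, 0, 0.938]}])

```text
time_s: 36.83
tcp_pos: [0.5604, 0.0941, 0.2371]
eef_rot: [1.512, 2.754, 0.0]
force: [-0.1, 0.6, 0.2]
grip_width: 0.0751
```

```bash
cat > arrow.py <<'E'
from h import *
from scipy.ndimage import map_coordinates
env.snapshot("top");env.snapshot("top")
s=env.get_state();print(s["tcp_pos"],s["eef_rot"])
d=snap("wrist","w17");gr=cv2.cvtColor(d["img"],cv2.COLOR_BGR2GRAY).astype(float);c=np.array([.5872,-.0585])
def f(g):
    P=np.array([proj(d,[c[0]+r*np.cos(g),c[1]+r*np.sin(g),.04]) for r in np.linspace(.03,.11,60)]);return map_coordinates(gr,[P[:,1],P[:,0]],order=1).mean()
G=np.arange(1.65,1.85,.002);v=np.array([f(g) for g in G]);w=np.clip(v.min()+15-v,0,None);print("arrow",(w*G).sum()/w.sum(),v.min(),susanr(d))
k,n=can(d);print("can",k,n,np.arctan2(k[1]-c[1],k[0]-c[0]))
t=snap("top");print(susanr(t),persims(t,.0615,100))
E
python3 arrow.py
```

```text
[0.56052526 0.09364493 0.23689619] [ 1.51215816e+00  2.75359754e+00 -5.40929284e-05]
arrow 1.7411381807662687 59.73124055508061 [(1, [0.2, 0.7])]
can [0.54873413 0.16370333] 171 1.7422086575807345
[(1, [4.8, 1.9])] [(array([ 523.8, -108.7,   26.5]), array([366., 238.,  10.])), (array([ 596.9, -137.8,   26.6]), array([376., 210.,  10.])), (array([649.3,  -8.3,  26.8]), array([326., 192.,  10.])), (array([660.8, -89.3,  27.2]), array([357., 187.,  10.]))]
```

Arrow 1.741 against can 1.742, which is aligned. Next I uncap, setting the cap down at (0.555,0.355), where the first persimmon stood and nothing is now.

Request:
carry_out(rows=[{"fingers": 72, "offset": [-5, 30, 0], "twist": [0, 0, 0]}, {"fingers": 72, "offset": [-10, 60, 0], "twist": [0, 0, 0]}, {"fingers": 72, "offset": [-11.5, 70, 0], "twist": [0, 0, 0]}, {"fingers": 72, "offset": [-11.5, 70, -15], "twist": [0, 0, 0]}, {"fingers": 72, "offset": [-11.5, 70, -30], "twist": [0, 0, 0]}, {"fingers": 72, "offset": [-11.5, 70, -30], "twist": [0, 0, 0]}, {"fingers": 72, "offset": [-11.5, 70, -30], "twist": [0, 0, 0]}, {"fingers": 72, "offset": [-11.5, 70, -30], "twist": [0, 0, 0]}])

```text
time_s: 37.7
tcp_pos: [0.5496, 0.1636, 0.2075]
eef_rot: [1.509, 2.754, 0.001]
force: [-0.4, 0.2, -0.2]
grip_width: 0.0721
```

```bash
python3 - <<'E'
from h import *
s=env.get_state();print(s["tcp_pos"])
d=snap("wrist","w18")
for z in (.1,.14):
    print(z,proj(d,[.5488,.1637,z]),[proj(d,[.5488+.0255*np.cos(a),.1637+.0255*np.sin(a),z]).round() for a in (0,1.57,3.14,4.71)])
c=cv2.resize(d["img"][60:360,170:490],(640,600));cv2.imwrite("pics/c18.png",c)
E
```

```text
[0.54955605 0.1636236  0.20747702]
0.1 [325.77242018 224.23919078] [array([356., 243.]), array([346., 193.]), array([294., 205.]), array([306., 254.])]
0.14 [325.59288751 240.55932016] [array([361., 262.]), array([349., 205.]), array([289., 218.]), array([303., 274.])]
```

View pics/c18.png

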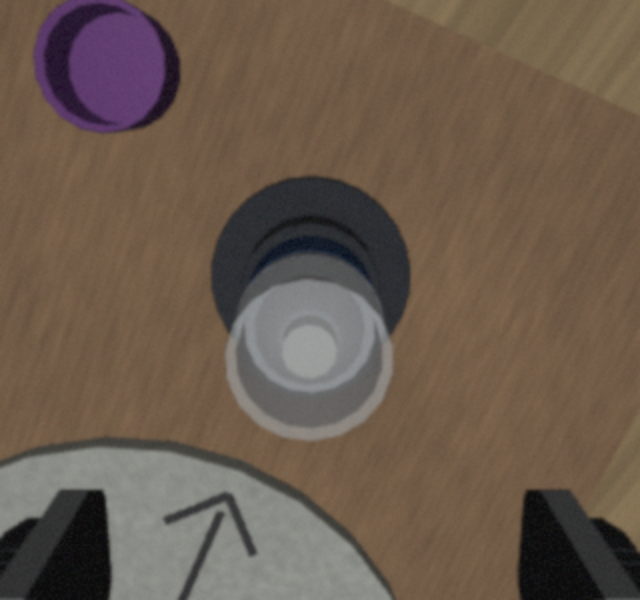

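The cap's top circle is centred at px (325,239), against (325.6,240.6) predicted for (0.5488,0.1637). It is the clear cap, and the purple one is at upper left. Descending to grip it.

Request:
carry_out(rows=[{"fingers": 72, "offset": [-0.5, 0, -35], "twist": [0, 0, 0]}, {"fingers": 72, "offset": [-0.5, 0, -65], "twist": [0, 0, 0]}, {"fingers": 72, "offset": [-0.5, 0, -90], "twist": [0, 0, 0]}, {"fingers": 72, "offset": [-0.5, 0, -107], "twist": [0, 0, 0]}, {"fingers": 72, "offset": [-0.5, 0, -114], "twist": [0, 0, 0]}, {"fingers": 68, "offset": [-0.5, 0, -114], "twist": [0, 0, 0]}, {"fingers": 62, "offset": [-0.5, 0, -114], "twist": [0, 0, 0]}, {"fingers": 57, "offset": [-0.5, 0, -114], "twist": [0, 0, 0]}, {"fingers": 53, "offset": [-0.5, 0, -114], "twist": [0, 0, 0]}, {"fingers": 50, "offset": [-0.5, 0, -114], "twist": [0, 0, 0]}])

```text
time_s: 38.58
tcp_pos: [0.5499, 0.1642, 0.0948]
eef_rot: [1.507, 2.753, 0.003]
force: [-1.0, -0.7, 4.6]
grip_width: 0.0504
```

Request:
carry_out(rows=[{"fingers": 48, "offset": [0, 0, 0], "twist": [0, 0, 0]}, {"fingers": 46, "offset": [0, 0, 0], "twist": [0, 0, 0]}, {"fingers": 46, "offset": [0, 0, 0], "twist": [0, 0, 0]}, {"fingers": 46, "offset": [0, 0, 0], "twist": [0, 0, 0]}])

```text
time_s: 38.92
tcp_pos: [0.5499, 0.1642, 0.0949]
eef_rot: [1.507, 2.753, 0.003]
force: [-1.1, -1.0, 6.3]
grip_width: 0.0501
```

Request:
carry_out(rows=[{"fingers": 46, "offset": [0, 0, 10], "twist": [0, 0, 0]}, {"fingers": 46, "offset": [0, 0, 30], "twist": [0, 0, 0]}, {"fingers": 46, "offset": [0, 0, 60], "twist": [0, 0, 0]}, {"fingers": 46, "offset": [0, 20, 75], "twist": [0, 0, 0]}, {"fingers": 46, "offset": [1, 55, 75], "twist": [0, 0, 0]}, {"fingers": 46, "offset": [2, 92, 70], "twist": [0, 0, 0]}, {"fingers": 46, "offset": [3, 128, 45], "twist": [0, 0, 0]}, {"fingers": 46, "offset": [4, 160, 20], "twist": [0, 0, 0]}, {"fingers": 46, "offset": [5, 185, -10], "twist": [0, 0, 0]}, {"fingers": 46, "offset": [5, 191, -45], "twist": [0, 0, 0]}], grip_force=30)

```text
time_s: 39.75
tcp_pos: [0.5546, 0.3596, 0.0491]
eef_rot: [1.502, 2.756, 0.008]
force: [0.6, 0.4, -0.4]
grip_width: 0.0496
```

Request:
carry_out(rows=[{"fingers": 46, "offset": [0, 0, -25], "twist": [0, 0, 0]}, {"fingers": 46, "offset": [0, 0, -42], "twist": [0, 0, 0]}, {"fingers": 46, "offset": [0, 0, -50], "twist": [0, 0, 0]}, {"fingers": 46, "offset": [0, 0, -53], "twist": [0, 0, 0]}, {"fingers": 46, "offset": [0, 0, -53], "twist": [0, 0, 0]}, {"fingers": 46, "offset": [0, 0, -53], "twist": [0, 0, 0]}])

```text
time_s: 40.25
tcp_pos: [0.5545, 0.3554, -0.0039]
eef_rot: [1.508, 2.754, 0.003]
force: [-0.2, 0.1, 0.3]
grip_width: 0.0494
```

Request:
carry_out(rows=[{"fingers": 46, "offset": [0, 0, -1.2], "twist": [0, 0, 0]}, {"fingers": 48, "offset": [0, 0, -1.2], "twist": [0, 0, 0]}, {"fingers": 50, "offset": [0, 0, -1.2], "twist": [0, 0, 0]}, {"fingers": 53, "offset": [0, 0, -1.2], "twist": [0, 0, 0]}, {"fingers": 60, "offset": [0, 0, -1.2], "twist": [0, 0, 0]}, {"fingers": 70, "offset": [0, 0, -1.2], "twist": [0, 0, 0]}, {"fingers": 72, "offset": [0, 0, 25], "twist": [0, 0, 0]}, {"fingers": 72, "offset": [0, 0, 65], "twist": [0, 0, 0]}, {"fingers": 72, "offset": [0, 0, 105], "twist": [0, 0, 0]}, {"fingers": 72, "offset": [0, 0, 145], "twist": [0, 0, 0]}])

```text
time_s: 41.08
tcp_pos: [0.5527, 0.3547, 0.1405]
eef_rot: [-1.508, -2.755, 0.002]
force: [1.3, 0.1, -0.2]
grip_width: 0.0721
```

Request:
carry_out(rows=[{"fingers": 40, "offset": [-0.5, -38, 15], "twist": [0, 0, 0]}, {"fingers": 20, "offset": [-1, -76, 20], "twist": [0, 0, 0]}, {"fingers": 0, "offset": [-2, -114, 20], "twist": [0, 0, 0]}, {"fingers": 0, "offset": [-4, -152, 20], "twist": [0, 0, 0]}, {"fingers": 0, "offset": [-5, -180, 20], "twist": [0, 0, 0]}, {"fingers": 0, "offset": [-5.5, -191.5, 20], "twist": [0, 0, 0]}, {"fingers": 0, "offset": [-5.5, -191.5, 0], "twist": [0, 0, 0]}, {"fingers": 0, "offset": [-5.5, -191.5, -10], "twist": [0, 0, 0]}, {"fingers": 0, "offset": [-5.5, -191.5, -10], "twist": [0, 0, 0]}, {"fingers": 0, "offset": [-5.5, -191.5, -10], "twist": [0, 0, 0]}])

```text
time_s: 41.92
tcp_pos: [0.5471, 0.1642, 0.1286]
eef_rot: [-1.506, -2.754, 0.002]
force: [-1.0, -0.0, -0.0]
grip_width: 0.0003
```

```bash
python3 - <<'E'
from h import *
s=env.get_state();print(s["tcp_pos"],s["eef_rot"],s["force"],s["grip_width"])
d=snap("wrist","w19");t=snap("top","t19")
print(proj(d,[.549,.164,.1285]),proj(d,s["tcp_pos"]),proj(t,[.5545,.3554,.04]))
g=cv2.cvtColor(d["img"],cv2.COLOR_BGR2GRAY);x,y=proj(d,[.549,.164,.1285]).astype(int)
m=(g[y-50:y+50,x-50:x+50]>140).astype(np.uint8);n,l,st,ce=cv2.connectedComponentsWithStats(m)
print([(st[i,4],ce[i]+[x-50,y-50]) for i in range(1,n) if st[i,4]>60])
w=d["img"][60:480,100:560];c=t["img"][190:290,130:330]
o=np.zeros((420,800,3),np.uint8);o[:,:460]=w;o[:170,460:]=cv2.resize(c,(340,170),interpolation=cv2.INTER_CUBIC);cv2.imwrite("pics/c19.png",o)
E
```

```text
[0.54714828 0.1642362  0.12864554] [-1.50622354e+00 -2.75449444e+00  1.96825584e-03] [-1.02985179 -0.0357303  -0.04059761] 0.0002536276777009805
[329.63402694 286.2862753 ] [326.45710017 283.93052816] [187.6550416  231.56798487]
[(np.int32(764), array([327.02486911, 282.79450262]))]
```

The nozzle blob is at px (327,283), about where predicted, so the nozzle is under the closed tips. Feeling downward.

Request:
carry_out(rows=[{"fingers": 0, "offset": [1, 0, -5], "twist": [0, 0, 0]}, {"fingers": 0, "offset": [1, 0, -9], "twist": [0, 0, 0]}, {"fingers": 0, "offset": [1, 0, -9], "twist": [0, 0, 0]}, {"fingers": 0, "offset": [1, 0, -9], "twist": [0, 0, 0]}])

```text
time_s: 42.35
tcp_pos: [0.5488, 0.1637, 0.1204]
eef_rot: [-1.508, -2.755, 0.001]
force: [-0.3, 0.1, -0.1]
grip_width: 0.0001
```

Request:
carry_out(rows=[{"fingers": 0, "offset": [0, 0, -2], "twist": [0, 0, 0]}, {"fingers": 0, "offset": [0, 0, -4], "twist": [0, 0, 0]}, {"fingers": 0, "offset": [0, 0, -4], "twist": [0, 0, 0]}, {"fingers": 0, "offset": [0, 0, -4], "twist": [0, 0, 0]}])

```text
time_s: 42.68
tcp_pos: [0.5489, 0.1635, 0.1166]
eef_rot: [-1.509, -2.755, 0.0]
force: [0.3, 0.4, -0.0]
grip_width: -0.0001
```

Request:
carry_out(rows=[{"fingers": 0, "offset": [0, 0, -1.5], "twist": [0, 0, 0]}, {"fingers": 0, "offset": [0, 0, -3], "twist": [0, 0, 0]}, {"fingers": 0, "offset": [0, 0, -3], "twist": [0, 0, 0]}, {"fingers": 0, "offset": [0, 0, -3], "twist": [0, 0, 0]}])

```text
time_s: 43.02
tcp_pos: [0.5489, 0.1635, 0.1135]
eef_rot: [-1.509, -2.755, 0.0]
force: [-0.4, -0.2, 1.0]
grip_width: -0.0002
```

Request:
carry_out(rows=[{"fingers": 0, "offset": [0, 0, -1.5], "twist": [0, 0, 0]}, {"fingers": 0, "offset": [0, 0, -3], "twist": [0, 0, 0]}, {"fingers": 0, "offset": [0, 0, -3], "twist": [0, 0, 0]}, {"fingers": 0, "offset": [0, 0, -3], "twist": [0, 0, 0]}])

```text
time_s: 43.35
tcp_pos: [0.5489, 0.1635, 0.1105]
eef_rot: [-1.508, -2.755, 0.0]
force: [-1.0, -0.6, -0.1]
grip_width: -0.0002
```

Request:
carry_out(rows=[{"fingers": 0, "offset": [0, 0, -1.5], "twist": [0, 0, 0]}, {"fingers": 0, "offset": [0, 0, -3], "twist": [0, 0, 0]}, {"fingers": 0, "offset": [0, 0, -3], "twist": [0, 0, 0]}, {"fingers": 0, "offset": [0, 0, -3], "twist": [0, 0, 0]}])

```text
time_s: 43.68
tcp_pos: [0.5489, 0.1635, 0.1075]
eef_rot: [-1.509, -2.755, 0.0]
force: [-0.8, 0.5, -0.7]
grip_width: 0.0002
```

Request:
carry_out(rows=[{"fingers": 0, "offset": [0, 0, -1.5], "twist": [0, 0, 0]}, {"fingers": 0, "offset": [0, 0, -3], "twist": [0, 0, 0]}, {"fingers": 0, "offset": [0, 0, -3], "twist": [0, 0, 0]}, {"fingers": 0, "offset": [0, 0, -3], "twist": [0, 0, 0]}])

```text
time_s: 44.02
tcp_pos: [0.5489, 0.1635, 0.1045]
eef_rot: [-1.509, -2.755, 0.0]
force: [-0.4, -0.3, -0.4]
grip_width: 0.0002
```

View pics/c19.png

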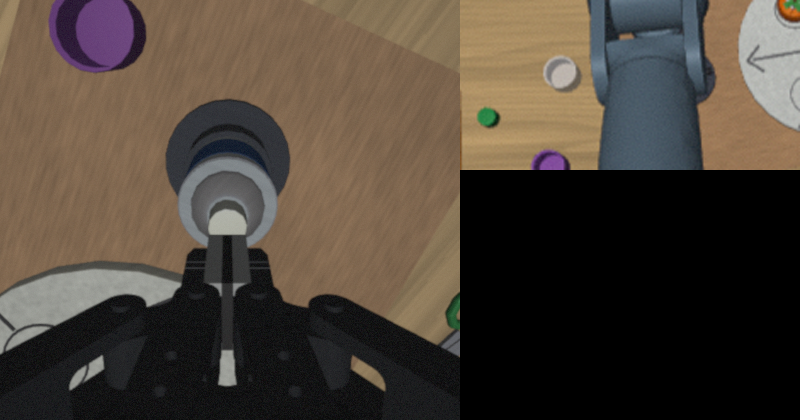

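The cap is off and standing upright on the table at top px (190,233), predicted (188,232). The closed fingertips are in line with the nozzle, still above it. Continuing down.

Request:
carry_out(rows=[{"fingers": 0, "offset": [0, 0, -1.5], "twist": [0, 0, 0]}, {"fingers": 0, "offset": [0, 0, -3], "twist": [0, 0, 0]}, {"fingers": 0, "offset": [0, 0, -3], "twist": [0, 0, 0]}, {"fingers": 0, "offset": [0, 0, -3], "twist": [0, 0, 0]}])

```text
time_s: 44.35
tcp_pos: [0.5489, 0.1635, 0.1015]
eef_rot: [-1.508, -2.755, 0.0]
force: [0.0, 0.3, -0.3]
grip_width: 0.0001
```

Request:
carry_out(rows=[{"fingers": 0, "offset": [0, 0, -1.5], "twist": [0, 0, 0]}, {"fingers": 0, "offset": [0, 0, -3], "twist": [0, 0, 0]}, {"fingers": 0, "offset": [0, 0, -3], "twist": [0, 0, 0]}, {"fingers": 0, "offset": [0, 0, -3], "twist": [0, 0, 0]}])

```text
time_s: 44.68
tcp_pos: [0.5488, 0.1635, 0.0985]
eef_rot: [-1.509, -2.755, 0.0]
force: [-0.9, -0.4, 0.1]
grip_width: -0.0003
```

Request:
carry_out(rows=[{"fingers": 0, "offset": [0, 0, -1.5], "twist": [0, 0, 0]}, {"fingers": 0, "offset": [0, 0, -3], "twist": [0, 0, 0]}, {"fingers": 0, "offset": [0, 0, -3], "twist": [0, 0, 0]}, {"fingers": 0, "offset": [0, 0, -3], "twist": [0, 0, 0]}])

```text
time_s: 45.02
tcp_pos: [0.5489, 0.1636, 0.0955]
eef_rot: [-1.508, -2.755, 0.0]
force: [-0.8, -0.5, -0.3]
grip_width: 0.0
```

Request:
carry_out(rows=[{"fingers": 0, "offset": [0, 0, -1], "twist": [0, 0, 0]}, {"fingers": 0, "offset": [0, 0, -2], "twist": [0, 0, 0]}, {"fingers": 0, "offset": [0, 0, -2], "twist": [0, 0, 0]}, {"fingers": 0, "offset": [0, 0, -2], "twist": [0, 0, 0]}])

```text
time_s: 45.35
tcp_pos: [0.5492, 0.1636, 0.0941]
eef_rot: [1.508, 2.755, 0.0]
force: [-0.8, -0.6, 3.3]
grip_width: -0.0001
```

Contact at TCP z about 0.0945 with 3.3 N. Now the press proper: 4 mm of travel plus some margin.

Request:
carry_out(rows=[{"fingers": 0, "offset": [0, 0, -1.5], "twist": [0, 0, 0]}, {"fingers": 0, "offset": [0, 0, -3], "twist": [0, 0, 0]}, {"fingers": 0, "offset": [0, 0, -4.5], "twist": [0, 0, 0]}, {"fingers": 0, "offset": [0, 0, -6], "twist": [0, 0, 0]}, {"fingers": 0, "offset": [0, 0, -6], "twist": [0, 0, 0]}])

```text
time_s: 45.77
tcp_pos: [0.5494, 0.1636, 0.0904]
eef_rot: [-1.508, -2.756, 0.001]
force: [-10.4, -1.2, 17.9]
grip_width: -0.0002
```

17.9 N at 4.1 mm of travel, so the nozzle bottomed out. Let it spring up, then back to the cap. The tips are really about 34–40 mm behind the TCP, so I'll grip the cap lower this time.

Request:
carry_out(rows=[{"fingers": 0, "offset": [0, 0, 3], "twist": [0, 0, 0]}, {"fingers": 0, "offset": [0, 0, 8], "twist": [0, 0, 0]}, {"fingers": 0, "offset": [0, 0, 20], "twist": [0, 0, 0]}, {"fingers": 0, "offset": [0, 0, 50], "twist": [0, 0, 0]}, {"fingers": 30, "offset": [1, 35, 60], "twist": [0, 0, 0]}, {"fingers": 72, "offset": [2, 73, 65], "twist": [0, 0, 0]}, {"fingers": 72, "offset": [3, 111, 65], "twist": [0, 0, 0]}, {"fingers": 72, "offset": [4, 149, 65], "twist": [0, 0, 0]}, {"fingers": 72, "offset": [5, 180, 50], "twist": [0, 0, 0]}, {"fingers": 72, "offset": [5.5, 191.5, 20], "twist": [0, 0, 0]}])

```text
time_s: 46.6
tcp_pos: [0.5571, 0.3604, 0.1122]
eef_rot: [1.501, 2.753, 0.014]
force: [0.1, -0.1, 0.1]
grip_width: 0.0716
```

Request:
carry_out(rows=[{"fingers": 72, "offset": [0, 0, 0], "twist": [0, 0, 0]}, {"fingers": 72, "offset": [0, 0, 0], "twist": [0, 0, 0]}])

```text
time_s: 46.77
tcp_pos: [0.5527, 0.3548, 0.1055]
eef_rot: [-1.506, -2.754, 0.006]
force: [0.6, -0.4, 0.4]
grip_width: 0.0715
```

```bash
python3 - <<'E'
from h import *
s=env.get_state();print(s["tcp_pos"],s["eef_rot"],s["force"],s["grip_width"])
d=snap("wrist","w20");hsv=cv2.cvtColor(d["img"],cv2.COLOR_BGR2HSV)
q=proj(d,[.5545,.3554,.04]);print(q,proj(d,[.5545,.3554,0]))
x,y=q.astype(int);m=np.zeros((480,640),np.uint8);m[y-90:y+70,x-80:x+80]=cv2.inRange(hsv[y-90:y+70,x-80:x+80],(0,0,95),(180,60,255))
m=cv2.morphologyEx(m,cv2.MORPH_OPEN,np.ones((3,3)))
c,_=cv2.findContours(m,cv2.RETR_EXTERNAL,cv2.CHAIN_APPROX_NONE)
for k in c:
    if cv2.contourArea(k)>150:print(cv2.boundingRect(k),cv2.contourArea(k),cv2.minEnclosingCircle(k),ray(d,*cv2.minEnclosingCircle(k)[0],.04))
E
```

```text
[0.55272453 0.35475825 0.10547326] [-1.50552409 -2.75409811  0.00637819] [ 0.62031835 -0.40733679  0.37075765] 0.07154379938099407
[330.29329709 243.05615623] [330.18862764 226.3781939 ]
(289, 200, 84, 83) 5337.0 ((330.47259521484375, 240.8736114501953), 42.46498489379883) [0.55385325 0.3566013  0.04      ]
```

The cap stands upright at (0.5539,0.3566). Gripping it lower.

Request:
carry_out(rows=[{"fingers": 72, "offset": [0, 0.5, -35], "twist": [0, 0, 0]}, {"fingers": 72, "offset": [0, 0.5, -70], "twist": [0, 0, 0]}, {"fingers": 72, "offset": [0, 0.5, -100], "twist": [0, 0, 0]}, {"fingers": 72, "offset": [0, 0.5, -120], "twist": [0, 0, 0]}, {"fingers": 72, "offset": [0, 0.5, -130], "twist": [0, 0, 0]}, {"fingers": 72, "offset": [0, 0.5, -130], "twist": [0, 0, 0]}, {"fingers": 64, "offset": [0, 0.5, -130], "twist": [0, 0, 0]}, {"fingers": 58, "offset": [0, 0.5, -130], "twist": [0, 0, 0]}, {"fingers": 54, "offset": [0, 0.5, -130], "twist": [0, 0, 0]}, {"fingers": 51, "offset": [0, 0.5, -130], "twist": [0, 0, 0]}])

```text
time_s: 47.65
tcp_pos: [0.5562, 0.3561, -0.0198]
eef_rot: [1.507, 2.753, 0.004]
force: [-0.4, -1.5, 4.4]
grip_width: 0.0512
```

Request:
carry_out(rows=[{"fingers": 48, "offset": [0, 0, 0], "twist": [0, 0, 0]}, {"fingers": 46, "offset": [0, 0, 0], "twist": [0, 0, 0]}, {"fingers": 46, "offset": [0, 0, 0], "twist": [0, 0, 0]}, {"fingers": 46, "offset": [0, 0, 0], "twist": [0, 0, 0]}])

```text
time_s: 47.98
tcp_pos: [0.5563, 0.3562, -0.0196]
eef_rot: [1.507, 2.753, 0.004]
force: [-0.9, -1.1, 6.5]
grip_width: 0.0501
```

Request:
carry_out(rows=[{"fingers": 46, "offset": [0, 0, 15], "twist": [0, 0, 0]}, {"fingers": 46, "offset": [0, 0, 50], "twist": [0, 0, 0]}, {"fingers": 46, "offset": [0, 0, 90], "twist": [0, 0, 0]}, {"fingers": 46, "offset": [-0.5, -10, 128], "twist": [0, 0, 0]}, {"fingers": 46, "offset": [-1, -38, 152], "twist": [0, 0, 0]}, {"fingers": 46, "offset": [-2, -75, 155], "twist": [0, 0, 0]}, {"fingers": 46, "offset": [-3.5, -112, 155], "twist": [0, 0, 0]}, {"fingers": 46, "offset": [-5, -149, 155], "twist": [0, 0, 0]}, {"fingers": 46, "offset": [-6.5, -180, 155], "twist": [0, 0, 0]}, {"fingers": 46, "offset": [-7, -192, 155], "twist": [0, 0, 0]}])

```text
time_s: 48.82
tcp_pos: [0.5474, 0.1605, 0.134]
eef_rot: [1.512, 2.752, 0.0]
force: [0.0, -0.5, 1.1]
grip_width: 0.0509
```

Request:
carry_out(rows=[{"fingers": 46, "offset": [0, 0, -3], "twist": [0, 0, 0]}, {"fingers": 46, "offset": [0, 0, -5], "twist": [0, 0, 0]}, {"fingers": 46, "offset": [0, 0, -5], "twist": [0, 0, 0]}, {"fingers": 46, "offset": [0, 0, -5], "twist": [0, 0, 0]}])

```text
time_s: 49.15
tcp_pos: [0.5473, 0.1649, 0.1275]
eef_rot: [-1.506, -2.757, -0.0]
force: [0.7, 0.1, -0.0]
grip_width: 0.0505
```

```bash
python3 - <<'E'
from h import *
s=env.get_state();print(s["tcp_pos"],s["eef_rot"],s["force"],s["grip_width"])
d=snap("wrist","w21");hsv=cv2.cvtColor(d["img"],cv2.COLOR_BGR2HSV)
zt=s["tcp_pos"][2]+.0196+.04
q=proj(d,[*s["tcp_pos"][:2],zt]);print(q);x,y=q.astype(int)
m=np.zeros((480,640),np.uint8);m[y-120:y+70,x-75:x+75]=cv2.inRange(hsv[y-120:y+70,x-75:x+75],(0,0,95),(180,60,255))
m=cv2.morphologyEx(m,cv2.MORPH_OPEN,np.ones((3,3)))
c,_=cv2.findContours(m,cv2.RETR_EXTERNAL,cv2.CHAIN_APPROX_NONE)
for k in c:
    if cv2.contourArea(k)>150:print(cv2.boundingRect(k),cv2.contourArea(k),cv2.minEnclosingCircle(k),ray(d,*cv2.minEnclosingCircle(k)[0],zt))
print(can(d,(.549,.1637)))
E
```

```text
[0.54728839 0.16489433 0.12752959] [-1.50598847e+00 -2.75652390e+00 -4.98352781e-05] [ 0.71094235  0.11350533 -0.04003415] 0.05049587243484985
[326.04046078 355.64686875]
(251, 272, 150, 153) 19079.5 ((319.732421875, 363.122314453125), 91.81640625) [0.54705361 0.16155534 0.18712959]
(345, 235, 32, 29) 352.0 ((360.5, 249.0), 20.88669776916504) [0.53673453 0.19999869 0.18712959]
(276, 235, 31, 29) 356.5 ((291.0, 249.0), 20.518383026123047) [0.5196599  0.18902986 0.18712959]
(array([0.54818165, 0.16309897]), np.int64(210))
```

Request:
carry_out(rows=[{"fingers": 46, "offset": [1.8, -1.5, 0], "twist": [0, 0, 0]}, {"fingers": 46, "offset": [1.8, -1.5, -5], "twist": [0, 0, 0]}, {"fingers": 46, "offset": [1.8, -1.5, -12], "twist": [0, 0, 0]}, {"fingers": 46, "offset": [1.8, -1.5, -19], "twist": [0, 0, 0]}, {"fingers": 46, "offset": [1.8, -1.5, -25], "twist": [0, 0, 0]}, {"fingers": 46, "offset": [1.8, -1.5, -25], "twist": [0, 0, 0]}])

```text
time_s: 49.7
tcp_pos: [0.5478, 0.1619, 0.1004]
eef_rot: [-1.507, -2.753, 0.003]
force: [-0.1, -1.0, -0.1]
grip_width: 0.0504
```

Request:
carry_out(rows=[{"fingers": 46, "offset": [0, 0, -6], "twist": [0, 0, 0]}, {"fingers": 46, "offset": [0, 0, -12], "twist": [0, 0, 0]}, {"fingers": 46, "offset": [0, 0, -16], "twist": [0, 0, 0]}, {"fingers": 46, "offset": [0, 0, -18], "twist": [0, 0, 0]}, {"fingers": 46, "offset": [0, 0, -18], "twist": [0, 0, 0]}])

```text
time_s: 50.12
tcp_pos: [0.5489, 0.162, 0.084]
eef_rot: [-1.508, -2.755, 0.001]
force: [0.6, -1.3, 0.6]
grip_width: 0.0504
```

The rim is past the dome top without contact. Final lowering.

Request:
carry_out(rows=[{"fingers": 46, "offset": [0, 1, -1.5], "twist": [0, 0, 0]}, {"fingers": 46, "offset": [0, 1, -3], "twist": [0, 0, 0]}, {"fingers": 46, "offset": [0, 1, -4], "twist": [0, 0, 0]}, {"fingers": 46, "offset": [0, 1, -4], "twist": [0, 0, 0]}, {"fingers": 46, "offset": [0, 1, -4], "twist": [0, 0, 0]}])

```text
time_s: 50.53
tcp_pos: [0.5493, 0.1631, 0.0808]
eef_rot: [1.509, 2.756, 0.0]
force: [-0.8, -0.4, 0.2]
grip_width: 0.0505
```

Request:
carry_out(rows=[{"fingers": 46, "offset": [0, 0, -1], "twist": [0, 0, 0]}, {"fingers": 46, "offset": [0, 0, -2], "twist": [0, 0, 0]}, {"fingers": 46, "offset": [0, 0, -2], "twist": [0, 0, 0]}])

```text
time_s: 50.78
tcp_pos: [0.5496, 0.1631, 0.0804]
eef_rot: [1.508, 2.756, -0.0]
force: [-5.4, -1.1, 8.5]
grip_width: 0.0501
```

Seated on the shoulder at 8.5 N. Releasing slowly, rising straight up, then moving clear.

Request:
carry_out(rows=[{"fingers": 47, "offset": [0, 0, 0.8], "twist": [0, 0, 0]}, {"fingers": 49, "offset": [0, 0, 0.8], "twist": [0, 0, 0]}, {"fingers": 51, "offset": [0, 0, 0.8], "twist": [0, 0, 0]}, {"fingers": 54, "offset": [0, 0, 0.8], "twist": [0, 0, 0]}, {"fingers": 60, "offset": [0, 0, 0.8], "twist": [0, 0, 0]}, {"fingers": 70, "offset": [0, 0, 0.8], "twist": [0, 0, 0]}, {"fingers": 72, "offset": [0, 0, 10], "twist": [0, 0, 0]}, {"fingers": 72, "offset": [0, 0, 45], "twist": [0, 0, 0]}, {"fingers": 72, "offset": [0, 0, 85], "twist": [0, 0, 0]}, {"fingers": 72, "offset": [0, 0, 125], "twist": [0, 0, 0]}])

```text
time_s: 51.62
tcp_pos: [0.5484, 0.163, 0.2048]
eef_rot: [-1.508, -2.754, 0.002]
force: [1.1, 0.2, 0.9]
grip_width: 0.0723
```

Request:
carry_out(rows=[{"fingers": 75, "offset": [4, -25, 20], "twist": [0, 0, 0]}, {"fingers": 75, "offset": [8, -50, 30], "twist": [0, 0, 0]}, {"fingers": 75, "offset": [12, -70, 32], "twist": [0, 0, 0]}, {"fingers": 75, "offset": [12, -70, 32], "twist": [0, 0, 0]}, {"fingers": 75, "offset": [12, -70, 32], "twist": [0, 0, 0]}])

```text
time_s: 52.03
tcp_pos: [0.5614, 0.0925, 0.2362]
eef_rot: [1.511, 2.754, 0.001]
force: [-0.2, -0.6, 0.2]
grip_width: 0.075
```

```bash
python3 arrow.py; python3 - <<'E'
from h import *
s=env.get_state();d=snap("wrist","w22");hsv=cv2.cvtColor(d["img"],cv2.COLOR_BGR2HSV)
for z in(.1,.14):print("pred",z,proj(d,[.549,.1637,z]))
x,y=proj(d,[.549,.1637,.14]).astype(int);m=np.zeros((480,640),np.uint8);m[y-60:y+60,x-60:x+60]=cv2.inRange(hsv[y-60:y+60,x-60:x+60],(0,0,95),(180,70,255))
m=cv2.morphologyEx(m,cv2.MORPH_OPEN,np.ones((3,3)))
c,_=cv2.findContours(m,cv2.RETR_EXTERNAL,cv2.CHAIN_APPROX_NONE)
for k in c:
    if cv2.contourArea(k)>150:print(cv2.boundingRect(k),cv2.contourArea(k),cv2.minEnclosingCircle(k),ray(d,*cv2.minEnclosingCircle(k)[0],.14))
o=cv2.imread("pics/w17.png");p0=None
t=snap("top","t22");a=cv2.imread("pics/top0.png");df=cv2.absdiff(cv2.GaussianBlur(a,(5,5),0),cv2.GaussianBlur(t["img"],(5,5),0)).max(2)
n,l,st,ce=cv2.connectedComponentsWithStats((df>40).astype(np.uint8));print([(st[i].tolist()) for i in range(1,n) if st[i,4]>25])
E
```

```text
[0.56079083 0.09365331 0.23522761] [-1.50765913e+00 -2.75485671e+00  2.59864932e-04]
arrow 1.7410057557590208 59.68856828996018 [(1, [0.2, 0.7])]
can [0.54878589 0.16364101] 180 1.7420295869475662
[(1, [4.8, 1.7])] [(array([ 524.2, -108.2,   26.3]), array([366., 238.,  10.])), (array([ 596.9, -137.8,   26.6]), array([376., 210.,  10.])), (array([648.8,  -9.5,  26.9]), array([326., 192.,  10.])), (array([660.6, -88.9,  27.4]), array([356., 187.,  10.]))]
pred 0.1 [365.96995136 127.00121316]
pred 0.14 [371.52561117 128.57969729]
(330, 86, 84, 84) 5346.5 ((371.82476806640625, 126.66868591308594), 42.64659118652344) [0.54850834 0.16474837 0.14      ]
[[175, 135, 137, 345, 25379], [346, 177, 22, 22, 380], [315, 182, 23, 22, 373], [365, 200, 24, 22, 402], [427, 204, 22, 21, 350], [172, 223, 21, 22, 346], [355, 228, 23, 22, 393], [327, 235, 9, 14, 35], [318, 247, 10, 11, 49], [477, 252, 23, 22, 371], [242, 269, 11, 10, 28], [432, 286, 22, 21, 369], [0, 385, 115, 95, 5481], [351, 429, 20, 16, 127], [319, 438, 38, 12, 229], [367, 451, 16, 29, 279]]
```

All checks agree: arrow 1.741 against can 1.742, cap seated (a full 84×84 px circle at the height expected), four persimmons upright on rings. Handing in.

```bash
python3 -c "
from cell import env
print(env.sign_off())"
```

```text
the job is handed in; nothing more can be done
None
```

The job is done and handed in at about 52 s of the 210 s. The arrow points at the can, all four persimmons stand upright on rings 2 to 5, and the nozzle was pressed before the cap went back on.

**Moves, in order**
- I turned the empty plate by its knob and then placed the persimmons. One had been knocked aside along the way, so I measured it again before picking it up.
- Placing them pushed the arrow about 1.5° past the can. I turned it back with a light twist of the knob, with the persimmons already in place.
- I uncapped the can, pressed the nozzle down 4.1 mm to its stop (17.9 N) and let it up. Then I lowered the cap back on until it touched the shoulder.

**Last checks**
- **Arrow:** 1.741 rad, against a can direction of 1.742 rad.
- **Persimmons:** each is within about 1.5 to 3.5 mm of its ring centre. The largest figure is ring 3, seen by the top camera; the wrist camera put that one closer before the knob trim.
- **Cap:** it shows as a full circle at the expected height, centred about 1 mm from the can's axis.
- **Other items:** comparing the top picture with the first one, the only change near something not part of the job was a small patch by a purple cap. It is at the edge of the arm, so probably shadow; the gripper never went near that cap.

**What disagreed**
- The fingertips ended 34 mm or more behind the reported TCP, not at it as described. My first pinch closed above the knob without touching it, and I found working heights by feel after that.
- I did not see the nozzle spring back up directly. The cap went on over it with no contact until the rim reached the shoulder.

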